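# Load the blanks for a gap-free print run

## Task

Get this print shuttle's vacuum bed ready. First set the black forward-off-reverse toggle on the grey box to its centre off position and leave it there; then set all the wooden blanks down on the bed in one row with their long sides along the low back fence, the first butted against the end stop, each one flush against its neighbour and against the fence so that no gap is left, and close the row with the orange end bar pushed flush against the last blank in the same way. Only when the row is closed, throw the red vacuum lever on the yellow box fully over to on, and leave the ink tub, tape roll and squeegee where they are.

Things in the scene. Friction and masses are not known exactly. Their poses are not given: they have to be found in the camera images.
- bed: Fixed aluminium vacuum bed, its surface 10 mm above the table. Origin at table level below the inner corner where fence face (plane x = 0, facing -x) and end stop face (plane y = 0, facing +y) meet; z up. The row grows along +y from the stop, at x from -50 mm to 0. Surface: x from -65 mm (open front edge, on the robot's side) to the fence, y from 0 to 420 mm (open end).
- bed_fence (a point): Point on the fence's face, at the bed's surface, 200 mm along the row. The fence is a fixed dark steel strip, 28 mm wide behind its face, rising only 8 mm above the bed's surface (18 mm above the table); axes as the bed's.
- bed_stop (a point): Point on the end stop's face, at the bed's surface, 25 mm in front of the fence. The stop is a fixed dark steel block 24 mm thick (bed y from -24 mm to 0), bed x from -63 to +30 mm, rising 26 mm above the bed's surface; axes as the bed's.
- blank1: Wooden blank, 70 mm long (its y) x 50 mm deep (its x) x 40 mm high, with a white face on top; 70 to 140 g. Origin at the centre of its underside; x and y along its sides, z up. All blanks are alike and interchangeable, and either way round will do. Starts loose on the table, or is absent in some runs (3 to 5 of the five are there).
- blank2: Wooden blank, 70 mm long (its y) x 50 mm deep (its x) x 40 mm high, with a white face on top; 70 to 140 g. Origin at the centre of its underside; x and y along its sides, z up. All blanks are alike and interchangeable, and either way round will do. Starts loose on the table, or is absent in some runs (3 to 5 of the five are there).
- blank3: Wooden blank, 70 mm long (its y) x 50 mm deep (its x) x 40 mm high, with a white face on top; 70 to 140 g. Origin at the centre of its underside; x and y along its sides, z up. All blanks are alike and interchangeable, and either way round will do. Starts loose on the table, or is absent in some runs (3 to 5 of the five are there).
- blank4: Wooden blank, 70 mm long (its y) x 50 mm deep (its x) x 40 mm high, with a white face on top; 70 to 140 g. Origin at the centre of its underside; x and y along its sides, z up. All blanks are alike and interchangeable, and either way round will do. Starts loose on the table, or is absent in some runs (3 to 5 of the five are there).
- blank5: Wooden blank, 70 mm long (its y) x 50 mm deep (its x) x 40 mm high, with a white face on top; 70 to 140 g. Origin at the centre of its underside; x and y along its sides, z up. All blanks are alike and interchangeable, and either way round will do. Starts loose on the table, or is absent in some runs (3 to 5 of the five are there).
- end_bar: Orange end bar, a solid block 36 mm along the row (its y) x 50 mm deep (its x) x 40 mm high, with a dark stripe on its top; about 350 g. Origin at the centre of its underside, z up; either way round will do. Starts loose on the table.
- toggle_box: Fixed grey switch box, 110 (x) x 80 (y) x 52 mm high, with the forward-off-reverse toggle of the shuttle. Its origin is at the centre of its underside, z up. A lever stands on top: its hinge axis is the box's y axis, 60 mm above the origin, and it swings in the box's x-z plane.
- toggle (a joint): Angle of the toggle's lever: 0 = upright = centre off; positive leans to the box's +x (forward), negative to -x (reverse); stops at -0.5 and +0.5. Starts forward. It has friction (about 2 N at the grip moves it) and stays where it is left; it counts as off within 0.1 rad of upright.
- toggle_tip (a point): Centre of the toggle's black grip, 70 mm from the hinge along the lever. The grip is 16 x 16 mm and 40 mm long (from 48 to 88 mm from the hinge), on a round stem 10 mm thick.
- vacuum_box: Fixed yellow switch box, 110 (x) x 80 (y) x 52 mm high, with the vacuum on-off lever. Its origin is at the centre of its underside, z up. A lever stands on top: its hinge axis is the box's y axis, 60 mm above the origin, and it swings in the box's x-z plane.
- vacuum (a joint): Angle of the vacuum lever: 0 = upright; off = leaning to the box's -x (stop at -0.6), on = leaning to the box's +x (stop at +0.6). Starts off. It has friction (about 2 N at the grip moves it) and stays where it is left; it counts as on beyond +0.45 rad.
- vacuum_tip (a point): Centre of the vacuum lever's red grip, 70 mm from the hinge along the lever. The grip is 16 x 16 mm and 40 mm long (from 48 to 88 mm from the hinge), on a round stem 10 mm thick.
- ink_tub: Bystander: a closed ink tub, blue label, white cap, 84 mm across and 100 mm high, beyond the bed. Origin at its underside. Leave it alone.
- tape_roll: Bystander: a yellow tape roll lying flat, 100 mm across, 48 mm high, beyond the bed. Origin at its underside. Leave it alone.
- squeegee: Bystander: a squeegee with wooden grip and red blade, 200 mm long (y), 35 mm wide, 87 mm high, beyond the bed. Origin at its underside. Leave it alone.
Not all that is in view belongs to the job. Leave any blue or pink look-alike of the blank2 alone.

How it is judged (in metres and radians):
On the way, in this order (a step that is already met when the one before it is completed fails the run):
1. the toggle is set to its centre off position (value of joint toggle between -0.1 and 0.1 rad), for 0.3 s.
2. all the blanks and then the end bar stand in one closed row against stop and fence (x of blank1 in the frame of bed between -0.03 and -0.022 m and z of each of blank1, blank2, blank3, blank4, blank5, end_bar in the frame of bed below 0.014 m and angle between each of blank1, blank2, blank3, blank4, blank5, end_bar's own z axis and vertical below 0.06 rad and angle between the y axis of each of blank1, blank2, blank3, blank4, blank5, end_bar and the y axis of bed, either way round below 0.06 rad and x of blank2 in the frame of bed between -0.03 and -0.022 m and x of blank3 in the frame of bed between -0.03 and -0.022 m and x of blank4 in the frame of bed between -0.03 and -0.022 m and x of blank5 in the frame of bed between -0.03 and -0.022 m and (y of blank1 in the frame of bed between 0.032 and 0.04 m or y of blank1 in the frame of bed between 0.102 and 0.11 m or y of blank1 in the frame of bed between 0.172 and 0.18 m or y of blank1 in the frame of bed between 0.242 and 0.25 m or y of blank1 in the frame of bed between 0.312 and 0.32 m) and (y of blank2 in the frame of bed between 0.032 and 0.04 m or y of blank2 in the frame of bed between 0.102 and 0.11 m or y of blank2 in the frame of bed between 0.172 and 0.18 m or y of blank2 in the frame of bed between 0.242 and 0.25 m or y of blank2 in the frame of bed between 0.312 and 0.32 m) and (y of blank3 in the frame of bed between 0.032 and 0.04 m or y of blank3 in the frame of bed between 0.102 and 0.11 m or y of blank3 in the frame of bed between 0.172 and 0.18 m or y of blank3 in the frame of bed between 0.242 and 0.25 m or y of blank3 in the frame of bed between 0.312 and 0.32 m) and (y of blank4 in the frame of bed between 0.032 and 0.04 m or y of blank4 in the frame of bed between 0.102 and 0.11 m or y of blank4 in the frame of bed between 0.172 and 0.18 m or y of blank4 in the frame of bed between 0.242 and 0.25 m or y of blank4 in the frame of bed between 0.312 and 0.32 m) and (y of blank5 in the frame of bed between 0.032 and 0.04 m or y of blank5 in the frame of bed between 0.102 and 0.11 m or y of blank5 in the frame of bed between 0.172 and 0.18 m or y of blank5 in the frame of bed between 0.242 and 0.25 m or y of blank5 in the frame of bed between 0.312 and 0.32 m) and (y of blank1 in the frame of bed between 0.032 and 0.04 m or y of blank2 in the frame of bed between 0.032 and 0.04 m or y of blank3 in the frame of bed between 0.032 and 0.04 m or y of blank4 in the frame of bed between 0.032 and 0.04 m or y of blank5 in the frame of bed between 0.032 and 0.04 m) and (y of blank1 in the frame of bed between 0.102 and 0.11 m or y of blank2 in the frame of bed between 0.102 and 0.11 m or y of blank3 in the frame of bed between 0.102 and 0.11 m or y of blank4 in the frame of bed between 0.102 and 0.11 m or y of blank5 in the frame of bed between 0.102 and 0.11 m) and (y of blank1 in the frame of bed between 0.172 and 0.18 m or y of blank2 in the frame of bed between 0.172 and 0.18 m or y of blank3 in the frame of bed between 0.172 and 0.18 m or y of blank4 in the frame of bed between 0.172 and 0.18 m or y of blank5 in the frame of bed between 0.172 and 0.18 m) and ((y of blank1 in the frame of bed between 0.172 and 0.18 m or y of blank2 in the frame of bed between 0.172 and 0.18 m or y of blank3 in the frame of bed between 0.172 and 0.18 m or y of blank4 in the frame of bed between 0.172 and 0.18 m or y of blank5 in the frame of bed between 0.172 and 0.18 m) or not (y of blank1 in the frame of bed between 0.242 and 0.25 m or y of blank2 in the frame of bed between 0.242 and 0.25 m or y of blank3 in the frame of bed between 0.242 and 0.25 m or y of blank4 in the frame of bed between 0.242 and 0.25 m or y of blank5 in the frame of bed between 0.242 and 0.25 m)) and ((y of blank1 in the frame of bed between 0.242 and 0.25 m or y of blank2 in the frame of bed between 0.242 and 0.25 m or y of blank3 in the frame of bed between 0.242 and 0.25 m or y of blank4 in the frame of bed between 0.242 and 0.25 m or y of blank5 in the frame of bed between 0.242 and 0.25 m) or not (y of blank1 in the frame of bed between 0.312 and 0.32 m or y of blank2 in the frame of bed between 0.312 and 0.32 m or y of blank3 in the frame of bed between 0.312 and 0.32 m or y of blank4 in the frame of bed between 0.312 and 0.32 m or y of blank5 in the frame of bed between 0.312 and 0.32 m)) and x of end_bar in the frame of bed between -0.03 and -0.022 m and ((y of end_bar in the frame of bed between 0.225 and 0.233 m and (y of blank1 in the frame of bed between 0.172 and 0.18 m or y of blank2 in the frame of bed between 0.172 and 0.18 m or y of blank3 in the frame of bed between 0.172 and 0.18 m or y of blank4 in the frame of bed between 0.172 and 0.18 m or y of blank5 in the frame of bed between 0.172 and 0.18 m)) or (y of end_bar in the frame of bed between 0.295 and 0.303 m and (y of blank1 in the frame of bed between 0.242 and 0.25 m or y of blank2 in the frame of bed between 0.242 and 0.25 m or y of blank3 in the frame of bed between 0.242 and 0.25 m or y of blank4 in the frame of bed between 0.242 and 0.25 m or y of blank5 in the frame of bed between 0.242 and 0.25 m)) or (y of end_bar in the frame of bed between 0.365 and 0.373 m and (y of blank1 in the frame of bed between 0.312 and 0.32 m or y of blank2 in the frame of bed between 0.312 and 0.32 m or y of blank3 in the frame of bed between 0.312 and 0.32 m or y of blank4 in the frame of bed between 0.312 and 0.32 m or y of blank5 in the frame of bed between 0.312 and 0.32 m)))), for 0.3 s.
3. the vacuum lever is thrown to on (value of joint vacuum above 0.45 rad), for 0.2 s.
At the end, for the whole second after the job is handed in: All blanks present, then the end bar, lie flat in one row from the stop: square within 0.06 rad, within 5 mm of the fence, gaps from the stop up to any piece at most 5 mm in all; toggle within 0.1 rad of upright; vacuum lever beyond 0.45 rad; all at rest (all of step 1 and all of step 2 and linear speed of each of blank1, blank2, blank3, blank4, blank5, end_bar below 0.02 m/s and value of joint vacuum above 0.45 rad); the robot touches nothing.
It fails at once if the ink tub is disturbed (moved more than 30 mm) (distance of ink_tub from where it was at the start of the episode above 0.03 m).
It fails at once if the tape roll is disturbed (moved more than 30 mm) (distance of tape_roll from where it was at the start of the episode above 0.03 m).
It fails at once if the squeegee is disturbed (moved more than 30 mm) (distance of squeegee from where it was at the start of the episode above 0.03 m).
Of blank1, blank2, blank3, blank4, blank5 only 3 to 5 are there at a start; the rules pass over those that are not, and their reading is None.
At some moment in a run one of blank1, blank2, blank3, blank4, blank5 may be knocked a few centimetres aside while the robot is not near it.
Once in a run the grip may slacken for a moment while it holds something.
It also fails if it takes over 210 s, if anything falls off the work surface, if the arm or the gripper's body presses on something with over 40 N, if the wrist force passes 120 N, or if a joint passes its speed limit or range.

## Robot

A 6-joint arm with a two-finger parallel gripper is mounted at the origin on the work surface. World frame = base frame: x ahead of the robot, y to its left, z up, the work surface at z = 0. Lengths are in mm, angles in rad, forces in N, time in s.
With the tool pointing down it reaches from about 275 to 750 mm from the base axis. Payload 10.2 kg.
Tool frame: the origin (TCP) lies midway between the tips of the shut fingers; the grasp point (between the pads) lies 19 mm behind it; z points along the fingers, y is the direction in which the jaws open and shut (so a half turn about z gives the same grasp; the last joint's range is limited). The gripper opens to 85 mm and grips with 20 to 120 N. Pads are 22 mm wide; open, the fingers measure 114 mm over their backs; the gripper's body (76 mm by 85 mm) begins 54 mm behind the grasp point. The pads swing forward as they close: fully open they stand 13 mm farther back than shut.
Start: joints at [1.016, 0.313, 1.498, -0, 1.331, -0.223], TCP at [171.029, 496.367, 231.294] pointing down, gripper open.
Joint ranges: [-2.94, 2.94], [-0.97, 2.17], [0.19, 2.56], [-1.23, 4.37], [0.02, 3.11], [-2.88, 2.88]. Speed limits (rad/s): [2.39, 2.39, 3.01, 3.14, 3.14, 3.14].

## Interface

Orientations are given as a unit quaternion [w, x, y, z].
In Python, from rig import sense, optics, ctrl gives the robot as it stands.
- The arm moves only by the tool play_rows, never from a script. Its argument "plan" is a list of rows, each a list of 7 numbers: the shift along the world's x, y, z in mm, then the turn, a rotation vector about the world's x, y, z in rad, then the opening, from -1 (shut) to 1 (fully open), so that 0 is half open. A call has 1 to 5 rows; each row shifts and turns the pose as measured when the row begins; what a row does not reach is not made up. A row lasts 1/12 s, in which the tool goes at most 41.7 mm and 7.16 degrees, less where a joint would pass 70% of its speed; a pose out of reach is approached as far as the arm can. A call is refused whole if a number of a shift passes 41.7 or a number of a turn 0.125, either way. A call with a gripper value outside its range is refused whole. The fingers move at their own pace and stop on an object; "grip_force" is the grip in N (left out, the last holds). Time passes only in rows, so rows that do not move let the fingers close. It gives the time, the measured TCP pose, the force and the opening at its end, in the units of the state.
- sense(): the state, without advancing time (a new reading comes with each control period).
- optics.capture(name): name is "side" or "top" or "wrist"; returns a dict with "img" (420x560x3 uint8, blue, green, red), "fx", "fy", "cx", "cy" (pixels), "world_to_cam" (4x4, takes a point from world to camera coordinates). Camera axes: x right, y up, looking along -z (the intrinsics and any distortion apply to the point x, -y, -z); pixel columns grow to the right and rows downward; lengths in mm; the calibration is good to about 2 mm. A picture is of the moment at which its call begins. There is no depth.
- ctrl.finish_job(): hands the job in, once; it reports no verdict.
The state is a dict: "time_s": time; "joints": joint angles; "dq": joint speeds; "tau": joint torques, N m; "eef_pos": TCP position; "ee_rot": TCP orientation; "force": force on the tool from outside, world axes, zero at the start; "wrist_torque": the same for the moment, N m; "grip_width": opening from 0.0 (shut) to 1.0 (fully open).
Only numpy, scipy, OpenCV 4.12 (cv2) and the standard library are available. Lean on these libraries where they do the work, as an engineer would, in place of code of your own. Each camera call takes 0.05 s, during which the arm holds its last target. There are 200 camera calls.

## Working session

There is one attempt and no reset: what is moved stays moved. The work goes in short steps, Python scripts to look and compute and a tool call to move; the robot and the scene stay as the last step left them, time stands still between calls to the robot, and variables do not carry over. Pictures are saved under pics/ and viewed, about 12 in all and at most 16, crops included, and the job is handed in when it is done.

Besides the shell and the picture viewer there is one more tool, called after "Emit:" in YAML: its name, and indented under it one key for each argument. play_rows: Moves the arm, as the interface text tells. Its arguments: {"type":"object","properties":{"plan":{"type":"array"},"grip_force":{"type":"number"}},"required":["plan"]}

```bash
ls; mkdir -p pics; python3 - <<'E'
from rig import sense, optics, ctrl
import cv2, numpy as np, json
print(sense())
for n in ("side","top"):
    c=optics.capture(n); cv2.imwrite(f"pics/{n}0.png",c["img"]); print(n,c["fx"],c["fy"],c["cx"],c["cy"],np.round(c["world_to_cam"],3).tolist(),[k for k in c])
E
```

```text
pics
{'time_s': 0.0, 'joints': array([ 1.01559399e+00,  3.13470860e-01,  1.49846194e+00, -4.16422788e-06,
        1.33098789e+00, -2.23435272e-01]), 'dq': array([-0.00036016, -0.00113696, -0.00092014,  0.00014345, -0.00015547,
        0.00052869]), 'tau': array([-1.67859071e-04, -4.12267470e+01, -2.59742492e+01, -2.01664484e-04,
        4.17350195e-03,  2.45223976e-05]), 'eef_pos': array([170.88782463, 496.13130877, 230.7150435 ]), 'ee_rot': array([-2.50162946e-04,  1.65123274e-01,  9.86272713e-01, -6.15096342e-04]), 'force': array([0.47224996, 0.8468864 , 0.5431145 ]), 'wrist_torque': array([ 0.01496001, -0.02366502,  0.0023898 ]), 'grip_width': 1.003567759993859}
side 489.83603005577015 489.83603005577015 274.02759669208046 216.10134006310702 [[0.723, -0.691, -0.002, -413.311], [0.428, 0.445, 0.787, -342.142], [-0.543, -0.569, 0.617, -1046.142], [0.0, 0.0, 0.0, 1.0]] ['img', 'fx', 'fy', 'cx', 'cy', 'world_to_cam']
top 465.75873006234514 465.75873006234514 277.8948553138381 204.44951480473787 [[0.025, -1.0, 0.001, -24.349], [0.987, 0.025, 0.156, -570.582], [-0.156, -0.003, 0.988, -1361.431], [0.0, 0.0, 0.0, 1.0]] ['img', 'fx', 'fy', 'cx', 'cy', 'world_to_cam']
```

View pics/top0.png

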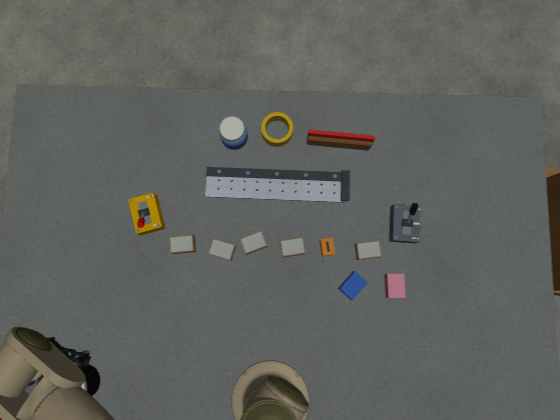

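View pics/side0.png

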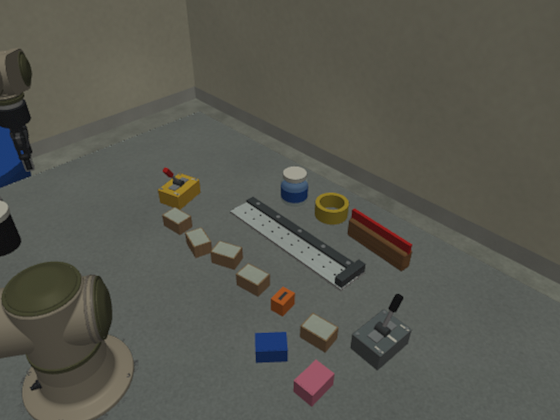

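The top view shows five white-topped blanks near row 245, the orange bar at (327,246), the toggle box at (406,223), the vacuum box at (146,214) and the bed from (206,185) to (349,185), with the stop on the right (-y). The blue and pink look-alikes are at (353,285) and (396,285).

```bash
cat > h.py <<'E'
from rig import sense, optics, ctrl
import cv2, numpy as np
def cap(n,save=None):
    c=optics.capture(n)
    if save: cv2.imwrite(f"pics/{save}.png",c["img"])
    return c
def ray(c,u,v):
    M=np.array(c["world_to_cam"]); R,t=M[:3,:3],M[:3,3]
    d=R.T@np.array([(u-c["cx"])/c["fx"],-(v-c["cy"])/c["fy"],-1.0]); return -R.T@t,d/np.linalg.norm(d)
def onz(c,p,z):
    o,d=ray(c,*p); return o+d*(z-o[2])/d[2]
def tri(c1,p1,c2,p2):
    (o1,d1),(o2,d2)=ray(c1,*p1),ray(c2,*p2)
    s=np.linalg.lstsq(np.c_[d1,-d2],o2-o1,rcond=None)[0]
    a,b=o1+s[0]*d1,o2+s[1]*d2; return (a+b)/2,np.linalg.norm(a-b)
def proj(c,P):
    q=np.array(c["world_to_cam"])@np.r_[P,1]; return c["cx"]-c["fx"]*q[0]/q[2],c["cy"]+c["fy"]*q[1]/q[2]
def mask(c,k):
    h=cv2.cvtColor(c["img"],cv2.COLOR_BGR2HSV); 
    lo,hi={"white":((0,0,150),(179,45,255)),"orange":((5,170,110),(16,255,255)),"yellow":((20,150,90),(32,255,255)),
       "red":((0,170,60),(4,255,255)),"black":((0,0,0),(179,255,28))}[k]
    return cv2.inRange(h,lo,hi)
def blobs(m,amin=20):
    cs,_=cv2.findContours(m,cv2.RETR_EXTERNAL,cv2.CHAIN_APPROX_NONE)
    return [x for x in cs if cv2.contourArea(x)>=amin]
def rectz(c,ct,z):
    P=np.array([onz(c,p[0],z)[:2] for p in ct],np.float32)
    (x,y),(w,h),a=cv2.minAreaRect(P)
    if w<h: w,h,a=h,w,a+90
    return round(x,1),round(y,1),round(w),round(h),round((a+90)%180-90,1)   # a: direction of long side
E
python3 - <<'E'
from h import *
t=cap("top"); s=cap("side")
for k,z in(("white",40),("orange",40),("yellow",52),("red",120),("black",120)):
    for n,c in(("top",t),("side",s)):
        for b in blobs(mask(c,k),12):
            m=cv2.moments(b); print(k,n,"px",round(m["m10"]/m["m00"],1),round(m["m01"]/m["m00"],1),int(m["m00"]),rectz(c,b,z) )
E
```

```text
white top px 272.8 188.6 2490 (620.3, 7.5, 406, 61, 89.1)
white top px 231.3 127.7 390 (808.8, 140.6, 72, 71, -88.5)
white side px 2.6 207.8 62 (95.5, 662.7, 80, 16, 70.0)
white side px 294.4 172.4 185 (853.6, 197.4, 69, 66, -43.9)
orange top px 327.0 246.4 166 (448.7, -159.7, 49, 35, 9.5)
orange side px 282.5 296.0 200 (446.9, -160.4, 49, 36, 9.8)
yellow top px 145.6 212.4 980 (536.2, 384.9, 109, 88, 17.4)
yellow top px 276.7 127.2 737 (811.7, 0.6, 96, 96, 1.5)
yellow side px 331.7 202.5 479 (804.2, -4.5, 95, 94, -43.9)
yellow side px 183.1 190.5 528 (517.5, 361.3, 150, 120, 17.2)
red top px 140.7 221.9 35 (500.1, 378.5, 26, 14, 4.0)
red top px 341.1 135.4 295 (768.1, -189.5, 193, 17, 85.9)
red side px 381.6 230.5 507 (730.5, -221.9, 204, 32, 86.1)
red side px 167.4 171.9 35 (493.3, 376.3, 52, 17, 77.3)
black top px 81.8 366.2 632 (124.2, 529.2, 210, 66, 45.7)
black top px 412.9 208.9 44 (556.0, -395.2, 33, 15, -19.2)
black side px 395.5 302.5 115 (556.1, -393.7, 52, 16, 16.1)
black side px 8.1 236.8 520 (48.1, 415.5, 161, 45, 70.0)
black side px 17.4 128.5 751 (259.0, 923.4, 491, 95, 70.0)
```

```bash
python3 -c "
import cv2
a=cv2.imread('pics/top0.png')[150:260,120:430]; cv2.imwrite('pics/crop1.png',cv2.resize(a,None,fx=2.5,fy=2.5,interpolation=cv2.INTER_CUBIC))"
```

```text
(no output)
```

View pics/crop1.png

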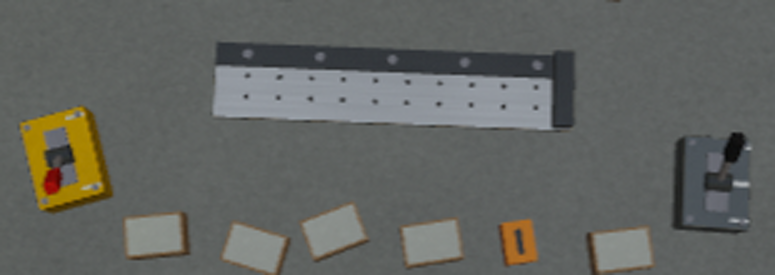

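The crop shows all the pieces clearly. The vacuum lever leans toward -x and the toggle leans toward +x. The white faces need a lower brightness threshold.

```bash
sed -i 's/(0,0,150),(179,45,255)/(0,0,125),(179,60,255)/' h.py; python3 - <<'E'
from h import *
t=cap("top"); s=cap("side")
print(cv2.cvtColor(t["img"],cv2.COLOR_BGR2HSV)[[244,250,185,215],[182,369,250,100]], cv2.cvtColor(s["img"],cv2.COLOR_BGR2HSV)[[213,325],[178,320]])
L={}
for n,c in(("top",t),("side",s)):
    L[n]=[]
    for b in blobs(mask(c,"white"),60):
        m=cv2.moments(b);p=(m["m10"]/m["m00"],m["m01"]/m["m00"]); r=rectz(c,b,40); print(n,np.round(p,1),int(m["m00"]),r); L[n].append((p,r))
        if m["m00"]>2000:
            print(" bed z10",rectz(c,b,10), cv2.boxPoints(cv2.minAreaRect(np.array([onz(c,q[0],10)[:2] for q in b],np.float32))).tolist())
for p,r in L["top"]:
    for q,w in L["side"]:
        if np.hypot(r[0]-w[0],r[1]-w[1])<20: print("tri",np.round(tri(t,p,s,q)[0],1),round(tri(t,p,s,q)[1],1))
for nm,p,q in(("bar",(327,246.4),(282.5,296)),("toggle",(412.9,208.9),(395.5,302.5)),("vac",(140.7,221.9),(167.4,171.9))): print(nm,tri(t,p,s,q))
m=mask(t,"yellow");h=[b for b in blobs(m,800)][0]; print(rectz(t,h,52))
# grey box
E
```

```text
[[ 60   9 143]
 [ 66   9 142]
 [106  21 158]
 [ 60   8  97]] [[ 43  26 137]
 [ 42  24 136]]
top [368.8 249.3] 293 (443.1, -284.6, 65, 45, -81.9)
top [221.  248.9] 294 (433.3, 156.3, 65, 45, 74.8)
top [292.3 246.3] 295 (446.3, -56.1, 65, 45, -79.8)
top [180.9 243.4] 293 (446.6, 276.9, 65, 45, -82.8)
top [253.  241.8] 291 (457.0, 61.6, 65, 44, -67.5)
top [272.4 188.6] 2562 (620.4, 7.4, 411, 63, 89.1)
 bed z10 (626.2, 7.8, 420, 64, 89.1) [[590.9609985351562, -201.82180786132812], [655.1425170898438, -202.78536987304688], [661.4524536132812, 217.50570678710938], [597.2709350585938, 218.46926879882812]]
top [231.4 127.7] 416 (809.6, 141.3, 74, 72, -42.1)
side [100.6 408.9] 98 (-8.9, -123.6, 80, 17, 3.9)
side [ 93. 401.] 61 (-11.8, -101.9, 67, 14, -6.0)
side [318.9 326.2] 389 (441.6, -282.0, 63, 43, -81.7)
side [252.4 273.5] 270 (445.0, -54.0, 63, 42, -79.6)
side [225.9 249. ] 220 (455.4, 63.5, 63, 42, -67.5)
side [197.5 236.5] 201 (431.8, 157.7, 61, 43, 74.7)
side [176.1 215. ] 165 (444.9, 278.2, 62, 42, -83.6)
side [288.6 241.3] 1963 (598.7, -15.1, 403, 61, 89.1)
side [  2.9 208. ] 78 (95.9, 659.9, 85, 19, 70.0)
side [294.5 172.5] 220 (853.6, 197.8, 76, 74, 15.2)
tri [ 442.1 -283.6   41. ] 2.5
tri [432.7 157.   39.6] 1.6
tri [445.3 -55.4  40.6] 2.3
tri [445.6 277.5  39.9] 1.9
tri [455.9  62.3  40.5] 2.2
bar (array([ 448.3906656 , -159.57555659,   37.5727816 ]), np.float64(1.1490060913598483))
toggle (array([ 555.55820529, -394.59685734,  120.82411773]), np.float64(1.2170415298756734))
vac (array([498.02163847, 379.66643308, 116.98035105]), np.float64(3.347418260063746))
(536.1, 384.9, 110, 88, 17.0)
```

Triangulated heights come out at 40 mm for the blanks, 37.6 mm for the bar and 121 mm for the toggle tip, all as expected. The bed corner is near (655,-203) with yaw of about -0.015. I'll move toward the toggle.

Emit:
play_rows:
  plan:
    - [13.7,-36.7,1,0,0,-0.103,1]
    - [13.7,-36.7,1,0,0,-0.103,1]
    - [13.7,-36.7,1,0,0,-0.103,1]
    - [13.7,-36.7,1,0,0,-0.103,1]
    - [13.7,-36.7,1,0,0,-0.103,1]
  grip_force: 30

```text
time_s: 0.72
eef_pos: [238.0, 310.2, 234.0]
ee_rot: [-0.001, 0.415, 0.91, -0.0]
force: [1.4, -0.3, 0.3]
grip_width: 1.0
```

Emit:
play_rows:
  plan:
    - [13.7,-36.7,1,0,0,-0.103,1]
    - [13.7,-36.7,1,0,0,-0.103,1]
    - [13.7,-36.7,1,0,0,-0.103,1]
    - [13.7,-36.7,1,0,0,-0.103,1]
    - [13.7,-36.7,1,0,0,-0.103,1]

```text
time_s: 1.13
eef_pos: [306.3, 118.1, 239.7]
ee_rot: [0.0, 0.642, 0.766, 0.001]
force: [1.3, 1.1, -0.3]
grip_width: 1.0
```

Emit:
play_rows:
  plan:
    - [13.7,-36.7,1,0,0,-0.103,1]
    - [13.7,-36.7,1,0,0,-0.103,1]
    - [13.7,-36.7,1,0,0,0,1]
    - [13.7,-36.7,1,0,0,0,1]
    - [13.7,-36.7,1,0,0,0,1]

```text
time_s: 1.55
eef_pos: [375.1, -75.9, 246.3]
ee_rot: [0.003, 0.724, 0.689, 0.002]
force: [0.8, 0.3, 0.2]
grip_width: 1.001
```

Emit:
play_rows:
  plan:
    - [13.7,-36.7,1,0,0,0,1]
    - [13.7,-36.7,1,0,0,0,1]
    - [13.7,-36.7,1,0,0,0,1]
    - [13.7,-36.7,1,0,0,0,1]
    - [0,0,0,0,0,0,1]

```text
time_s: 1.97
eef_pos: [431.4, -237.1, 249.7]
ee_rot: [0.004, 0.727, 0.687, 0.002]
force: [0.2, 0.7, -1.7]
grip_width: 0.999
```

Emit:
play_rows:
  plan:
    - [16,-34.5,1,0,0,0.01,1]
    - [16,-34.5,1,0,0,0.01,1]
    - [16,-34.5,1,0,0,0.01,1]
    - [16,-34.5,1,0,0,0.01,1]
    - [0,0,0,0,0,0,1]

```text
time_s: 2.38
eef_pos: [495.3, -379.4, 250.4]
ee_rot: [0.0, 0.713, 0.701, 0.002]
force: [-0.3, -0.2, -0.8]
grip_width: 1.0
```

```bash
python3 - <<'E'
from h import *
w=cap("wrist","w1"); print(sense()["eef_pos"],sense()["ee_rot"],np.round(w["world_to_cam"],3).tolist(),w["fx"],w["cx"],w["cy"])
print(onz(w,(280,210),52))
t=cap("top"); print("hinge",onz(t,(407.2,223.2),58))
E
```

```text
[ 494.69304907 -377.02487432  250.77670369] [-1.03685225e-04  7.12742228e-01  7.01421171e-01  2.61673551e-03] [[1.0, -0.018, 0.004, -503.332], [0.018, 0.946, -0.324, 398.147], [0.002, 0.324, 0.946, -277.667], [0.0, 0.0, 0.0, 1.0]] 348.079856664115 281.53829911683124 207.65782657186105
[ 494.30366534 -415.05857728   52.        ]
hinge [ 522.32763381 -395.51011442   58.        ]
```

View pics/w1.png

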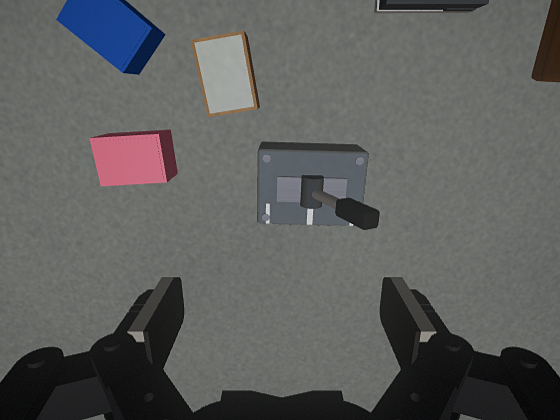

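The wrist view shows the box square to the axes, with its hinge block at (312,190) and the grip at (355,213). I'll compute the hinge from this view and hold it against the estimate from the top camera.

```bash
python3 - <<'E'
from h import *
w=cap("wrist")
for p,z in(((312,190),60),((355,213),121),((259,152),52),((369,153),52),((366,223),52),((258,222),52)): print(p,z,np.round(onz(w,p,z),1))
E
```

```text
(312, 190) 60 [ 525.9 -387.7   60. ]
(355, 213) 121 [ 556.7 -390.8  121. ]
(259, 152) 52 [ 473.9 -350.1   52. ]
(369, 153) 52 [ 582.6 -353.    52. ]
(366, 223) 52 [ 584.2 -427.3   52. ]
(258, 222) 52 [ 470.  -424.1   52. ]
```

Emit:
play_rows:
  plan:
    - [25,-8,0,0,0,0,1]
    - [26,-8,0,0,0,0,1]
    - [0,0,-35,0,0,0,1]
    - [0,0,-35,0,0,0,1]
    - [0,0,-35,0,0,0,1]

```text
time_s: 2.95
eef_pos: [550.0, -387.0, 159.6]
ee_rot: [0.013, 0.711, 0.703, 0.003]
force: [0.5, -0.7, -0.2]
grip_width: 1.003
```

Emit:
play_rows:
  plan:
    - [0,0,-20,0,0,0,1]
    - [0,0,0,0,0,0,1]

```text
time_s: 3.12
eef_pos: [548.0, -381.8, 133.4]
ee_rot: [0.007, 0.71, 0.704, 0.003]
force: [-0.3, -0.4, 0.6]
grip_width: 1.0
```

Emit:
play_rows:
  plan:
    - [0,-10,-10,0,0,0,1]
    - [0,0,-10,0,0,0,1]
    - [0,0,0,0,0,0,1]
    - [0,0,0,0,0,0,1]
  grip_force: 20

```text
time_s: 3.45
eef_pos: [548.9, -391.6, 117.5]
ee_rot: [0.01, 0.709, 0.705, 0.003]
force: [0.2, -0.0, 0.2]
grip_width: 1.0
```

```bash
python3 - <<'E'
from h import *
print(sense()); w=cap("wrist","w2")
E
```

```text
{'time_s': 3.45, 'joints': array([-0.79555327,  0.72568205,  1.15107011,  0.00688599,  1.24411378,
       -0.79183501]), 'dq': array([ 0.0017568 , -0.00264414,  0.00519483,  0.00256269, -0.00432508,
        0.00071125]), 'tau': array([ 4.66179871e-02, -5.67292535e+01, -2.45449233e+01,  1.78830803e-02,
       -7.85357086e-02, -1.09448333e-02]), 'eef_pos': array([ 548.88534082, -391.60009216,  117.46039818]), 'ee_rot': array([0.0103899 , 0.70913383, 0.70499015, 0.00318609]), 'force': array([ 0.23917967, -0.02010117,  0.18794196]), 'wrist_torque': array([-0.02874181,  0.0111997 ,  0.06090156]), 'grip_width': 0.9997207221876476}
```

View pics/w2.png

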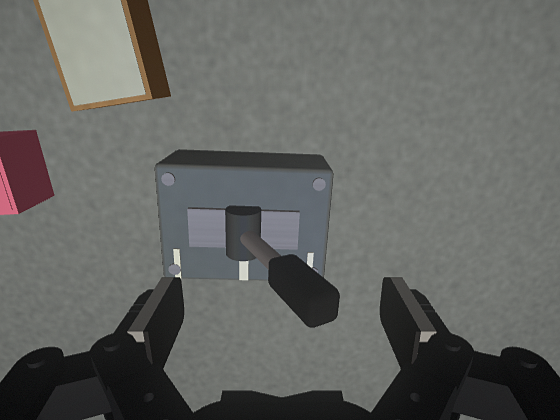

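The grip is between the jaws. I'll close, then carry it upright.

Emit:
play_rows:
  plan:
    - [0,0,-3,0,0,0,-1]
    - [0,0,0,0,0,0,-1]
    - [0,0,0,0,0,0,-1]
    - [0,0,0,0,0,0,-1]
    - [0,0,0,0,0,0,-1]

```text
time_s: 3.92
eef_pos: [550.8, -392.4, 118.2]
ee_rot: [0.014, 0.709, 0.705, 0.004]
force: [2.8, 0.9, 1.7]
grip_width: 0.298
```

Emit:
play_rows:
  plan:
    - [0,0,0,0,0,0,-1]
    - [0,0,0,0,0,0,-1]
    - [0,0,0,0,0,0,-1]
    - [0,0,0,0,0,0,-1]
    - [0,0,0,0,0,0,-1]

```text
time_s: 4.33
eef_pos: [549.7, -392.3, 118.9]
ee_rot: [0.013, 0.709, 0.705, 0.003]
force: [-1.1, 0.1, 2.8]
grip_width: 0.27
```

```bash
python3 - <<'E'
from h import *
s=sense();print(s["eef_pos"],s["force"],s["grip_width"]); c=cap("top"); s=cap("side")
for n,k in(("top",c),("side",s)):
  for b in blobs(mask(k,"black"),8): print(n,cv2.boundingRect(b))
E
```

```text
[ 549.71095787 -392.34358985  118.86318504] [-1.10784459  0.07436662  2.84225773] 0.26991263326232473
top (69, 364, 31, 36)
side (375, 245, 47, 68)
side (0, 215, 21, 41)
```

Emit:
play_rows:
  plan:
    - [-7,0,1,0,0,0,-1]
    - [-7,0,1,0,0,0,-1]
    - [-6,0,1,0,0,0,-1]
    - [-5,0,1,0,0,0,-1]
    - [0,0,0,0,0,0,-1]

```text
time_s: 4.85
eef_pos: [525.1, -391.4, 124.7]
ee_rot: [0.015, 0.709, 0.705, 0.004]
force: [-1.5, 0.5, 3.6]
grip_width: 0.185
```

Opening is 15.7 mm, equal to the grip's 16 mm, so the lever lies flat between vertical pads. I'll release and go up.

Emit:
play_rows:
  plan:
    - [0,0,0,0,0,0,0.0]
    - [0,0,0,0,0,0,0.5]
    - [0,0,0,0,0,0,0.5]
    - [0,0,0,0,0,0,0.5]
    - [0,0,0,0,0,0,0.5]

```text
time_s: 5.27
eef_pos: [525.3, -392.0, 123.5]
ee_rot: [0.015, 0.709, 0.705, 0.004]
force: [0.5, 0.5, -0.2]
grip_width: 0.747
```

Emit:
play_rows:
  plan:
    - [0,0,30,0,0,0,0.5]
    - [0,0,30,0,0,0,0.5]
    - [0,0,30,0,0,0,1]
    - [-10,10,10,0,0,0,1]
    - [0,0,0,0,0,0,1]

```text
time_s: 5.68
eef_pos: [514.6, -380.8, 224.7]
ee_rot: [0.013, 0.709, 0.705, 0.004]
force: [-0.0, -0.4, 0.2]
grip_width: 0.997
```

```bash
python3 - <<'E'
from h import *
s=sense();print(s["eef_pos"],s["ee_rot"]); c=cap("wrist","w3"); t=cap("top");s=cap("side")
for b in blobs(mask(t,"white"),100): print(rectz(t,b,40))
for b in blobs(mask(t,"orange"),80): print('o',rectz(t,b,40))
E
```

```text
[ 514.55520842 -380.83297586  224.69034659] [0.0125646  0.70866041 0.705425   0.00425785]
(19.4, 582.8, 109, 108, 5.2)
(444.1, -283.7, 63, 43, -81.9)
(433.3, 156.3, 65, 45, 74.8)
(446.2, -56.4, 65, 45, -80.4)
(446.6, 276.9, 65, 45, -82.8)
(457.0, 61.6, 65, 44, -67.9)
(620.4, 7.4, 411, 63, 89.1)
(809.6, 141.3, 74, 72, -42.1)
o (448.7, -159.7, 49, 35, 9.5)
```

View pics/w3.png

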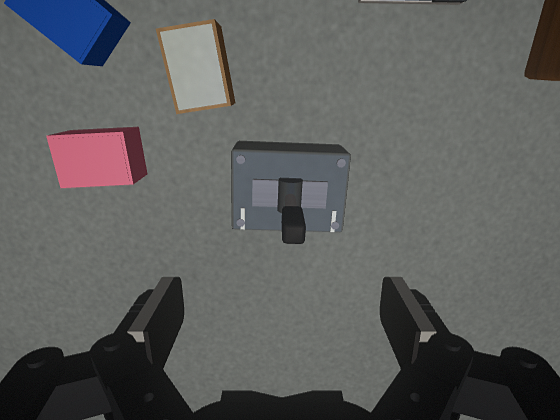

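The toggle is upright. Next I'll add a helper that prints the remaining delta to a target.

```bash
cat >> h.py <<'E'
from scipy.spatial.transform import Rotation as Ro
def need(x,y,z,deg):
    s=sense(); q=s["ee_rot"]; R=Ro.from_quat([q[1],q[2],q[3],q[0]])
    a=np.radians(deg); T=Ro.from_matrix(np.array([[np.sin(a),np.cos(a),0],[-np.cos(a),np.sin(a),0],[0,0,-1.]]).T@np.eye(3)) if 0 else Ro.from_matrix(np.c_[[-np.sin(a)*-1,-np.cos(a),0],[np.cos(a),np.sin(a),0],[0,0,-1]])
    v=(T*R.inv()).as_rotvec()
    T2=T*Ro.from_euler("z",180,degrees=True); v2=(T2*R.inv()).as_rotvec()
    if np.linalg.norm(v2)<np.linalg.norm(v): v=v2
    print("d",np.round(np.array([x,y,z])-s["eef_pos"],1),"rot",np.round(v,3),"grip",round(s["grip_width"],3),"F",np.round(s["force"],1),"t",s["time_s"])
E
sed -i 's/T=Ro.from_matrix(np.array.* if 0 else /T=/; s/-np.sin(a)\*-1,/np.sin(a),/' h.py
python3 -c "
from h import *
need(443.5,-284,100,8.1)"
```

```text
Traceback (most recent call last):
  File "h.py", line 34, in need
    a=np.radians(deg); T=Ro.from_matrix(np.c_[[np.sin(a),-np.cos(a),0],[np.cos(a),np.sin(a),0],[0,0,-1]])
                         ~~~~~~~~~~~~~~^^^^^^^^^^^^^^^^^^^^^^^^^^^^^^^^^^^^^^^^^^^^^^^^^^^^^^^^^^^^^^^^^^
  File "scipy/spatial/transform/_rotation.pyx", line 1143, in scipy.spatial.transform._rotation.Rotation.from_matrix
ValueError: Non-positive determinant (left-handed or null coordinate frame) in rotation matrix 0: [[ 0.14090123  0.99002366  0.        ]
 [-0.99002366  0.14090123  0.        ]
 [ 0.          0.         -1.        ]].
```

```bash
sed -i 's/np.c_\[\[np.sin(a),-np.cos(a),0\]/np.c_[[-np.sin(a),np.cos(a),0]/' h.py
python3 -c "
from h import *
need(443.5,-284,100,8.1)"
```

```text
d [ -71.1   97.3 -121.1] rot [0.007 0.021 0.147] grip 0.997 F [ 0.6 -0.7 -0.5] t 5.8333
```

Emit:
play_rows:
  plan:
    - [-17,23,-10,0,0.01,0.07,1]
    - [-18,25,-30,0.007,0.01,0.07,1]
    - [-18,25,-30,0,0,0,1]
    - [-18,25,-30,0,0,0,1]
    - [0,0,0,0,0,0,1]

```text
time_s: 6.25
eef_pos: [439.1, -279.7, 111.7]
ee_rot: [-0.006, 0.656, 0.755, 0.001]
force: [-0.6, 0.8, -0.8]
grip_width: 1.004
```

```bash
python3 -c "
from h import *
need(443.5,-284,8,8.1)
w=cap('wrist','w4')
for b in blobs(mask(w,'white'),1500): print(rectz(w,b,40),cv2.boundingRect(b))
for z in(8,20,40): print(proj(w,(*sense()['eef_pos'][:2],z)))
"
```

```text
d [   4.4   -4.3 -103.7] rot [-0.009 -0.008  0.001] grip 1.004 F [-0.6  0.8 -0.8] t 6.25
(444.2, -282.9, 64, 44, -81.9) (255, 182, 69, 90)
(585.6, -180.4, 84, 26, 89.0) (505, 17, 55, 151)
(np.float64(284.78487616366823), np.float64(212.3699329054478))
(np.float64(284.8221253824212), np.float64(217.86340742878005))
(np.float64(284.89233340072013), np.float64(228.21761008784011))
```

Emit:
play_rows:
  plan:
    - [5,-4,-25,-0.004,-0.004,0,1]
    - [0,0,-30,0,0,0,1]
    - [0,0,-30,0,0,0,1]
    - [0,0,-10,0,0,0,1]
    - [0,0,0,0,0,0,1]

```text
time_s: 6.72
eef_pos: [450.7, -291.7, 16.9]
ee_rot: [0.004, 0.656, 0.755, -0.0]
force: [-0.3, 0.8, 0.5]
grip_width: 1.0
```

```bash
python3 -c "
from h import *
need(444.2,-283,8,8.1)
"
```

```text
d [-6.5  8.7 -8.9] rot [0.005 0.005 0.002] grip 1.0 F [-0.3  0.8  0.5] t 6.7167
```

Emit:
play_rows:
  plan:
    - [-6.5,8.5,-9,0.005,0.005,0,1]
    - [0,0,0,0,0,0,1]
    - [0,0,0,0,0,0,-1]
    - [0,0,0,0,0,0,-1]
    - [0,0,0,0,0,0,-1]
  grip_force: 70

```text
time_s: 7.13
eef_pos: [447.9, -287.7, 12.6]
ee_rot: [0.004, 0.656, 0.754, -0.0]
force: [-0.4, 0.5, 0.3]
grip_width: 0.604
```

Emit:
play_rows:
  plan:
    - [0,0,0,0,0,0,-1]
    - [0,0,0,0,0,0,-1]
    - [0,0,0,0,0,0,-1]
    - [0,0,20,0,0,0,-1]
    - [0,0,30,0,0,0,-1]

```text
time_s: 7.55
eef_pos: [447.2, -287.3, 61.9]
ee_rot: [0.002, 0.657, 0.754, 0.0]
force: [0.1, -0.1, -0.3]
grip_width: 0.567
```

```bash
python3 -c "
from h import *
need(627.5,-160,60,-0.9)
"
```

```text
d [180.3 127.3  -1.9] rot [ 0.002  0.003 -0.154] grip 0.567 F [ 0.1 -0.1 -0.3] t 7.55
```

Emit:
play_rows:
  plan:
    - [30,22,5,0,0,-0.05,-1]
    - [30,22,3,0,0,-0.05,-1]
    - [30,22,0,0,0,-0.05,-1]
    - [30,22,0,0,0,0,-1]
    - [30,22,0,0,0,0,-1]

```text
time_s: 7.97
eef_pos: [600.6, -179.3, 77.9]
ee_rot: [0.007, 0.718, 0.696, -0.0]
force: [-0.4, -0.5, -1.5]
grip_width: 0.571
```

Emit:
play_rows:
  plan:
    - [20,13,0,0,0,0,-1]
    - [0,0,0,0,0,0,-1]
    - [0,0,0,0,0,0,-1]

```text
time_s: 8.22
eef_pos: [625.9, -159.8, 77.6]
ee_rot: [0.007, 0.715, 0.699, 0.0]
force: [-0.5, 0.1, -1.9]
grip_width: 0.574
```

```bash
python3 -c "
from h import *
need(625,-164,25,-0.9)
t=cap('top','t5');w=cap('wrist','w5')
for z in (52,57,62): print(proj(w,(*sense()['eef_pos'][:2],z)))
"
```

```text
d [ -0.9  -4.2 -52.6] rot [0.01  0.011 0.007] grip 0.574 F [-0.5  0.1 -1.9] t 8.2167
(np.float64(279.18723643720926), np.float64(254.41839383577866))
(np.float64(279.23190711085846), np.float64(258.827566820328))
(np.float64(279.2789461660197), np.float64(263.47050847068834))
```

View pics/w5.png

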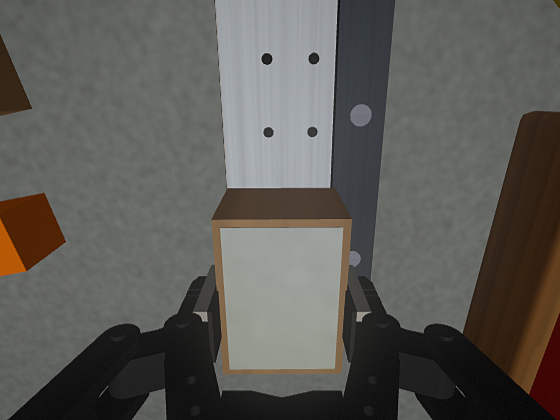

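```bash
python3 -c "
from h import *
w=cap('wrist'); e=sense()['eef_pos']; print(e)
for p in((334,10),(335,180),(219,10),(228,185)): print(p,onz(w,p,10)[:2])
zt=e[2]-12.6+40
for p in((221,228),(346,228),(341,369),(229,371)): print(p,onz(w,p,zt)[:2]-e[:2])
"
```

```text
[ 624.8663254  -161.21257146   77.81754036]
(334, 10) [657.45901427 -38.77870821]
(335, 180) [ 660.41775788 -132.48904305]
(219, 10) [596.25216388 -37.3210115 ]
(228, 185) [ 593.57292918 -133.80083152]
(221, 228) [-20.18003304  38.28708648]
(346, 228) [24.46613068 36.93433543]
(341, 369) [ 24.70937215 -27.30623971]
(229, 371) [-22.28974543 -26.66494409]
```

Emit:
play_rows:
  plan:
    - [-1,-4,-15,0.01,0.01,0,-1]
    - [-1,0,-15,0,0,0,-1]
    - [-1,0,-12,0,0,0,-1]
    - [0,0,0,0,0,0,-1]

```text
time_s: 8.7
eef_pos: [618.8, -169.7, 32.7]
ee_rot: [-0.001, 0.718, 0.696, 0.0]
force: [0.4, -0.5, -1.4]
grip_width: 0.576
```

```bash
python3 -c "
from h import *
need(625,-165,24,-0.9)
"
```

```text
d [ 6.2  4.7 -8.7] rot [-0.002 -0.002  0.015] grip 0.576 F [ 0.4 -0.5 -1.4] t 8.7
```

Emit:
play_rows:
  plan:
    - [2,3,-5,0,0,0.015,-1]
    - [0,0,-4,0,0,0,-1]
    - [0,0,0,0,0,0,-1]

```text
time_s: 8.95
eef_pos: [620.3, -168.2, 23.5]
ee_rot: [-0.002, 0.713, 0.701, 0.0]
force: [0.3, 1.9, 1.4]
grip_width: 0.57
```

Emit:
play_rows:
  plan:
    - [0,0,-3,0,0,0,-1]
    - [0,0,0,0,0,0,-1]

```text
time_s: 9.12
eef_pos: [620.7, -168.3, 24.4]
ee_rot: [-0.001, 0.713, 0.701, 0.001]
force: [1.1, -0.4, -1.5]
grip_width: 0.568
```

Emit:
play_rows:
  plan:
    - [0,0,-5,0,0,0,-1]
    - [0,0,-2,0,0,0,-1]
    - [0,0,0,0,0,0,-1]

```text
time_s: 9.37
eef_pos: [622.3, -168.9, 23.9]
ee_rot: [0.001, 0.713, 0.702, 0.002]
force: [-0.4, 0.2, -0.9]
grip_width: 0.578
```

Emit:
play_rows:
  plan:
    - [6,0,0,0,0,0,-1]
    - [4,0,0,0,0,0,-1]

```text
time_s: 9.53
eef_pos: [632.1, -169.2, 23.9]
ee_rot: [0.001, 0.713, 0.701, 0.001]
force: [-27.2, -0.5, 10.7]
grip_width: 0.57
```

Emit:
play_rows:
  plan:
    - [0,-4,-3,0,0,0,-1]
    - [0,-4,-3,0,0,0,-1]
    - [0,0,0,0,0,0,-1]

```text
time_s: 9.78
eef_pos: [631.9, -169.8, 24.3]
ee_rot: [-0.006, 0.712, 0.702, 0.003]
force: [-2.2, -1.1, -1.1]
grip_width: 0.571
```

Emit:
play_rows:
  plan:
    - [0,-6,0,0,0,0,-1]
    - [0,-6,0,0,0,0,-1]

```text
time_s: 9.95
eef_pos: [631.9, -171.5, 24.5]
ee_rot: [-0.015, 0.712, 0.702, 0.007]
force: [-3.2, 36.5, 14.6]
grip_width: 0.571
```

Emit:
play_rows:
  plan:
    - [0,0,-6,0,0,0,-1]
    - [0,0,-6,0,0,0,-1]

```text
time_s: 10.12
eef_pos: [631.8, -170.2, 22.3]
ee_rot: [-0.016, 0.71, 0.704, 0.006]
force: [-37.8, 4.5, 68.1]
grip_width: 0.572
```

```bash
python3 -c "
from h import *
need(631,-170,20,-0.9)
w=cap('wrist','w6');cap('side','s6')
"
```

```text
d [-0.8  0.2 -2.3] rot [-0.031 -0.014 -0.006] grip 0.572 F [-37.8   4.5  68.1] t 10.1167
```

View pics/w6.png

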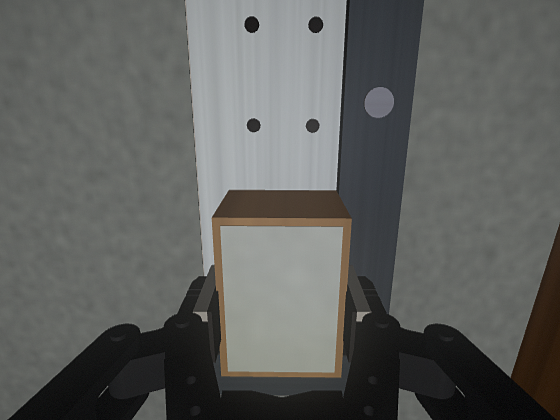

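It touches stop, fence and bed, since all three forces rose. I'll release and go up.

Emit:
play_rows:
  plan:
    - [0,0,1,0,0,0,-1]
    - [0,0,0,0,0,0,0.3]
    - [0,0,0,0,0,0,0.8]
    - [0,0,0,0,0,0,1]
    - [0,0,0,0,0,0,1]

```text
time_s: 10.63
eef_pos: [633.1, -170.7, 24.7]
ee_rot: [-0.015, 0.711, 0.703, 0.006]
force: [-0.0, 0.4, -0.3]
grip_width: 0.998
```

Emit:
play_rows:
  plan:
    - [0,0,20,-0.015,-0.007,0,1]
    - [0,0,35,-0.015,-0.007,0,1]
    - [0,0,35,0,0,0,1]
    - [-10,10,20,0,0,0,1]
    - [-10,20,0,0,0,0,1]

```text
time_s: 11.05
eef_pos: [611.7, -142.1, 132.4]
ee_rot: [-0.003, 0.712, 0.702, -0.001]
force: [0.6, -0.5, 0.2]
grip_width: 1.002
```

```bash
cat > look.py <<'E'
from h import *
t=cap('top')
O=np.array([655.1,-202.8]); a=-0.015
for b in blobs(mask(t,"white"),100):
    for z in (40,50):
        r=rectz(t,b,z)
        if z==40 and r[0]<560 and 60<r[2]<70: print("tbl",r)
        if z==50 and r[0]>560 and r[2]<75 and abs(r[3]-45)<10:
            d=np.array(r[:2])-O; print("bed xy",np.round([d[0]*np.cos(a)+d[1]*np.sin(a),-d[0]*np.sin(a)+d[1]*np.cos(a)],1),r)
for b in blobs(mask(t,"orange"),80): print('o',rectz(t,b,40))
E
python3 look.py; python3 -c "
from h import *
need(446,-56,100,10)"
```

```text
tbl (433.6, 156.3, 65, 45, 74.2)
tbl (446.4, 276.7, 65, 44, -82.8)
tbl (457.0, 61.6, 65, 44, -67.5)
d [-163.9   81.6  -30.9] rot [-0.005 -0.009  0.185] grip 0.995 F [1.  2.9 0.3] t 11.1
```

Emit:
play_rows:
  plan:
    - [-33,16.5,-6,0,-0.005,0.06,1]
    - [-33,16.5,-6,0,-0.005,0.06,1]
    - [-33,16.5,-6,0,0,0.06,1]
    - [-33,16.5,-6,0,0,0,1]
    - [-30,14,-3,0,0,0,1]

```text
time_s: 11.52
eef_pos: [445.5, -55.7, 100.0]
ee_rot: [0.0, 0.641, 0.767, 0.003]
force: [0.6, 0.1, 0.5]
grip_width: 0.997
```

Emit:
play_rows:
  plan:
    - [0,0,0,0,0,0,1]
    - [0,0,0,0,0,0,1]

```text
time_s: 11.68
eef_pos: [439.2, -52.2, 97.8]
ee_rot: [-0.004, 0.641, 0.768, 0.002]
force: [0.5, -0.6, -0.4]
grip_width: 1.003
```

```bash
python3 look.py; cat > wl.py <<'E'
from h import *
w=cap('wrist')
for b in blobs(mask(w,'white'),1500): print('W',rectz(w,b,40),cv2.boundingRect(b))
E
python3 wl.py; python3 -c "
from h import *
need(446,-56,8,10)"
```

```text
tbl (433.3, 156.3, 65, 45, 74.8)
tbl (446.4, 276.7, 66, 45, -86.5)
tbl (456.9, 61.8, 65, 44, -67.5)
bed xy [-24.8  34.7] (630.8, -167.7, 64, 43, -88.5)
W (447.5, -54.9, 64, 44, -79.7) (258, 188, 73, 95)
W (600.8, -27.4, 168, 57, 89.1) (455, 90, 105, 260)
W (460.5, 58.4, 54, 44, -67.4) (307, 0, 99, 109)
d [  5.8  -3.3 -89.9] rot [-0.008 -0.003 -0.006] grip 0.997 F [ 0.1 -0.8 -0.3] t 11.7833
```

Blank 1 sits at bed (-24.8, 34.7), which is correct. I'll pick up the next one.

Emit:
play_rows:
  plan:
    - [6,-3,-20,-0.004,0,0,1]
    - [0,0,-25,0,0,0,1]
    - [-1,0,-25,0,0,0,1]
    - [-1,0,-12,0,0,0,1]
    - [0,0,0,0,0,0,1]

```text
time_s: 12.2
eef_pos: [451.6, -59.5, 13.5]
ee_rot: [0.002, 0.641, 0.767, 0.002]
force: [-0.1, 0.7, -0.1]
grip_width: 1.006
```

```bash
python3 -c "
from h import *
need(447.2,-55.2,9,10.2)"
```

```text
d [-4.4  4.3 -4.5] rot [-0.     0.006 -0.001] grip 1.006 F [-0.1  0.7 -0.1] t 12.2
```

Emit:
play_rows:
  plan:
    - [-4.5,4.5,-4.5,0,0.005,0,1]
    - [-2,1,-3,0,0,0,1]
    - [0,0,0,0,0,0,-1]
    - [0,0,0,0,0,0,-1]
    - [0,0,0,0,0,0,-1]

```text
time_s: 12.62
eef_pos: [447.7, -54.9, 7.0]
ee_rot: [0.002, 0.641, 0.767, 0.001]
force: [-0.5, -0.0, -0.2]
grip_width: 0.603
```

Emit:
play_rows:
  plan:
    - [0,0,0,0,0,0,-1]
    - [0,0,0,0,0,0,-1]
    - [0,0,0,0,0,0,-1]
    - [0,0,20,0,0,0,-1]
    - [0,0,30,0,0,0,-1]

```text
time_s: 13.03
eef_pos: [445.9, -54.3, 55.7]
ee_rot: [-0.001, 0.642, 0.767, -0.0]
force: [0.4, 0.2, -1.4]
grip_width: 0.576
```

```bash
python3 -c "
from h import *
need(618,-93,65,-0.9)"
```

```text
d [172.1 -38.7   9.3] rot [-0.001 -0.001 -0.194] grip 0.576 F [ 0.4  0.2 -1.4] t 13.0333
```

Emit:
play_rows:
  plan:
    - [20,-4,20,0,0,-0.065,-1]
    - [38,-8,3,0,0,-0.065,-1]
    - [38,-8,0,0,0,-0.065,-1]
    - [38,-8,0,0,0,0,-1]
    - [30,-7,0,0,0,0,-1]

```text
time_s: 13.45
eef_pos: [612.8, -89.1, 86.6]
ee_rot: [0.001, 0.717, 0.698, 0.001]
force: [1.0, 0.1, 0.2]
grip_width: 0.577
```

Emit:
play_rows:
  plan:
    - [0,0,0,0,0,0,-1]
    - [0,0,0,0,0,0,-1]

```text
time_s: 13.62
eef_pos: [617.1, -90.5, 85.6]
ee_rot: [0.002, 0.717, 0.697, 0.002]
force: [-0.2, 0.0, -1.3]
grip_width: 0.573
```

```bash
cat > hold.py <<'E'
from h import *
import sys
need(*map(float,sys.argv[1:5]))
e=sense()['eef_pos']; w=cap('wrist'); zt=e[2]-float(sys.argv[5])+40
for b in blobs(mask(w,'white'),3000):
    x,y,W,H,a=rectz(w,b,zt)
    if abs(W-65)<12 and H<55: print('held top centre world',x,y,'off',round(x-e[0],1),round(y-e[1],1),W,H,a)
E
python3 hold.py 622 -92 22 -0.9 7
```

```text
d [  4.9  -1.5 -63.6] rot [0.001 0.005 0.012] grip 0.573 F [-0.2  0.  -1.3] t 13.6167
held top centre world 617.4 -90.6 off 0.3 -0.1 64 44 88.3
held top centre world 623.2 -14.4 off 6.1 76.1 63 33 89.1
```

Emit:
play_rows:
  plan:
    - [0,0,-18,0,0,0.012,-1]
    - [0,0,-18,0,0,0,-1]
    - [0,0.5,-15,0,0,0,-1]
    - [0,0,0,0,0,0,-1]

```text
time_s: 14.0
eef_pos: [613.4, -89.1, 34.0]
ee_rot: [0.002, 0.712, 0.702, 0.001]
force: [0.2, -0.3, -1.7]
grip_width: 0.57
```

```bash
python3 hold.py 622 -92 20 -0.9 7
```

```text
d [  8.6  -2.9 -14. ] rot [ 0.     0.004 -0.001] grip 0.57 F [ 0.2 -0.3 -1.7] t 14.0
held top centre world 613.7 -89.1 off 0.3 -0.0 64 44 89.1
```

Emit:
play_rows:
  plan:
    - [6,-1,-9,0,0.004,0,-1]
    - [2,0,-5,0,0,0,-1]
    - [0,0,-2,0,0,0,-1]

```text
time_s: 14.3
eef_pos: [622.3, -90.4, 23.0]
ee_rot: [0.003, 0.712, 0.702, 0.001]
force: [0.2, 0.8, -1.1]
grip_width: 0.575
```

Emit:
play_rows:
  plan:
    - [0,0,-3,0,0,0,-1]

```text
time_s: 14.38
eef_pos: [622.4, -90.5, 20.8]
ee_rot: [0.003, 0.712, 0.702, 0.001]
force: [0.3, -0.1, -1.4]
grip_width: 0.577
```

Emit:
play_rows:
  plan:
    - [0,0,-3,0,0,0,-1]
    - [0,0,-2,0,0,0,-1]

```text
time_s: 14.55
eef_pos: [622.5, -90.5, 17.4]
ee_rot: [0.004, 0.712, 0.702, 0.002]
force: [-6.3, 2.7, 15.6]
grip_width: 0.57
```

Emit:
play_rows:
  plan:
    - [4,0,0,0,0,0,-1]
    - [4,0,0,0,0,0,-1]

```text
time_s: 14.72
eef_pos: [630.4, -90.5, 18.4]
ee_rot: [0.004, 0.712, 0.702, 0.002]
force: [0.4, 0.2, -0.5]
grip_width: 0.576
```

Emit:
play_rows:
  plan:
    - [3,0,0,0,0,0,-1]

```text
time_s: 14.8
eef_pos: [633.2, -90.5, 18.6]
ee_rot: [0.004, 0.712, 0.702, 0.001]
force: [-25.1, -1.3, 11.6]
grip_width: 0.574
```

Emit:
play_rows:
  plan:
    - [0,-4,0,0,0,0,-1]
    - [0,-3,0,0,0,0,-1]

```text
time_s: 14.97
eef_pos: [633.0, -96.7, 18.2]
ee_rot: [0.002, 0.712, 0.702, 0.001]
force: [0.2, 22.4, 5.8]
grip_width: 0.571
```

Emit:
play_rows:
  plan:
    - [0,-3,0,0,0,0,-1]

```text
time_s: 15.05
eef_pos: [633.0, -96.6, 18.2]
ee_rot: [-0.0, 0.712, 0.702, 0.003]
force: [-1.0, 30.1, 8.1]
grip_width: 0.574
```

Emit:
play_rows:
  plan:
    - [0,0,-1,0,0,0,-1]
    - [0,0,0,0,0,0,0.3]
    - [0,0,0,0,0,0,0.8]
    - [0,0,0,0,0,0,1]
    - [0,0,0,0,0,0,1]

```text
time_s: 15.47
eef_pos: [634.1, -96.8, 17.8]
ee_rot: [0.001, 0.712, 0.702, 0.004]
force: [0.1, 0.4, -0.5]
grip_width: 0.997
```

Emit:
play_rows:
  plan:
    - [0,0,20,0,0,0,1]
    - [0,0,35,0,0,0,1]
    - [0,0,35,0,0,0,1]
    - [-30,27,0,0,0,0.08,1]
    - [-31,27,0,0,0,0.08,1]

```text
time_s: 15.88
eef_pos: [575.7, -47.6, 111.0]
ee_rot: [0.004, 0.655, 0.756, 0.005]
force: [-0.2, 0.5, -0.8]
grip_width: 1.0
```

Emit:
play_rows:
  plan:
    - [-31,27,0,0,0,0.08,1]
    - [-31,27,0,0,0,0.08,1]
    - [-31,27,0,0,0,0.08,1]
    - [-22,20,0,0,0,0,1]
    - [0,0,0,0,0,0,1]

```text
time_s: 16.3
eef_pos: [452.5, 58.2, 113.0]
ee_rot: [0.006, 0.553, 0.833, 0.006]
force: [-0.8, -2.1, 0.7]
grip_width: 1.001
```

```bash
python3 look.py; python3 wl.py; python3 -c "
from h import *
need(457,62,8,22.5)"
```

```text
tbl (446.4, 276.7, 66, 45, -86.5)
bed xy [-24.8  34.7] (630.8, -167.7, 64, 43, -88.5)
bed xy [-24.6 104.4] (632.1, -98.0, 64, 43, -88.5)
o (448.7, -159.7, 49, 35, 9.5)
W (458.4, 62.8, 64, 44, -67.5) (254, 168, 70, 91)
W (603.5, 108.7, 177, 57, 89.1) (424, 90, 136, 254)
W (434.8, 157.5, 64, 44, 74.6) (251, 0, 131, 127)
d [   1.     6.1 -105.5] rot [-0.003  0.02  -0.005] grip 0.998 F [ 1.7 -0.3  0.6] t 16.4
```

Emit:
play_rows:
  plan:
    - [1,5,-20,0,0.01,0,1]
    - [0,0,-25,0,0.01,0,1]
    - [-1,0,-25,0,0,0,1]
    - [-1,0,-18,0,0,0,1]
    - [0,0,0,0,0,0,1]

```text
time_s: 16.82
eef_pos: [462.6, 56.5, 24.2]
ee_rot: [0.004, 0.556, 0.831, 0.003]
force: [-0.1, -0.4, -0.8]
grip_width: 0.996
```

```bash
python3 -c "
from h import *
need(458,62.5,7,22.5)"
```

```text
d [ -4.6   6.  -17.2] rot [-0.001  0.011  0.   ] grip 0.996 F [-0.1 -0.4 -0.8] t 16.8167
```

Emit:
play_rows:
  plan:
    - [-5,6,-12,0,0.01,0,1]
    - [-2,1,-7,0,0,0,1]
    - [0,0,0,0,0,0,1]
    - [0,0,0,0,0,0,-1]
    - [0,0,0,0,0,0,-1]

```text
time_s: 17.23
eef_pos: [460.5, 60.4, 6.7]
ee_rot: [0.003, 0.558, 0.83, 0.002]
force: [0.3, -0.3, 0.2]
grip_width: 0.743
```

Emit:
play_rows:
  plan:
    - [0,0,0,0,0,0,-1]
    - [0,0,0,0,0,0,-1]
    - [0,0,0,0,0,0,-1]
    - [0,0,0,0,0,0,-1]
    - [0,0,0,0,0,0,-1]

```text
time_s: 17.65
eef_pos: [462.8, 59.6, 9.5]
ee_rot: [0.005, 0.558, 0.83, 0.003]
force: [-0.0, 0.5, 0.1]
grip_width: 0.574
```

Emit:
play_rows:
  plan:
    - [0,0,20,0,0,0,-1]
    - [0,0,30,0,0,0,-1]
    - [0,0,20,0,0,0,-1]

```text
time_s: 17.9
eef_pos: [459.8, 59.8, 78.1]
ee_rot: [0.001, 0.558, 0.83, 0.001]
force: [0.3, -1.0, -0.5]
grip_width: 0.575
```

```bash
python3 -c "
from h import *
need(622,-20,80,-0.9)"
```

```text
d [162.2 -79.8   1.9] rot [ 0.     0.002 -0.403] grip 0.575 F [ 0.3 -1.  -0.5] t 17.9
```

Emit:
play_rows:
  plan:
    - [32,-16,2,0,0,-0.1,-1]
    - [33,-16,0,0,0,-0.1,-1]
    - [33,-16,0,0,0,-0.1,-1]
    - [33,-16,0,0,0,-0.1,-1]
    - [26,-14,0,0,0,0,-1]

```text
time_s: 18.32
eef_pos: [619.5, -18.5, 86.0]
ee_rot: [0.003, 0.717, 0.697, 0.002]
force: [-0.2, 0.6, -0.8]
grip_width: 0.578
```

Emit:
play_rows:
  plan:
    - [0,0,0,0,0,0,-1]
    - [0,0,0,0,0,0,-1]

```text
time_s: 18.48
eef_pos: [623.1, -21.7, 84.9]
ee_rot: [0.004, 0.718, 0.696, 0.002]
force: [-0.0, 0.8, -0.4]
grip_width: 0.572
```

```bash
python3 hold.py 622 -20 22 -0.9 9
```

```text
d [ -1.1   1.7 -62.9] rot [0.002 0.008 0.015] grip 0.572 F [-0.   0.8 -0.4] t 18.4833
held top centre world 623.4 -19.2 off 0.3 2.5 65 45 88.3
held top centre world 626.8 57.5 off 3.7 79.2 57 33 89.0
```

Emit:
play_rows:
  plan:
    - [0,0,-18,0,0.005,0.015,-1]
    - [0,0,-18,0,0,0,-1]
    - [0,0,-15,0,0,0,-1]
    - [0,0,0,0,0,0,-1]
    - [0,0,-9,0,0,0,-1]

```text
time_s: 18.95
eef_pos: [620.3, -19.0, 25.8]
ee_rot: [0.002, 0.711, 0.703, 0.001]
force: [0.5, -0.1, 0.3]
grip_width: 0.575
```

```bash
python3 hold.py 622 -24 19 -0.9 9
```

```text
d [ 1.7 -5.  -6.8] rot [ 0.003  0.004 -0.005] grip 0.575 F [ 0.5 -0.1  0.3] t 18.95
held top centre world 620.7 -16.5 off 0.4 2.5 65 45 89.4
```

Emit:
play_rows:
  plan:
    - [2,-3,-5,0,0,-0.005,-1]
    - [0,0,-3,0,0,0,-1]

```text
time_s: 19.17
eef_pos: [620.8, -21.4, 17.6]
ee_rot: [0.001, 0.713, 0.702, -0.001]
force: [-16.3, -1.4, 35.5]
grip_width: 0.57
```

Emit:
play_rows:
  plan:
    - [0,0,-2,0,0,0,-1]

```text
time_s: 19.25
eef_pos: [621.0, -21.5, 17.6]
ee_rot: [0.001, 0.713, 0.702, -0.001]
force: [-6.3, 2.5, 13.4]
grip_width: 0.574
```

Emit:
play_rows:
  plan:
    - [4,0,0,0,0,0,-1]
    - [4,0,0,0,0,0,-1]

```text
time_s: 19.42
eef_pos: [629.5, -21.8, 19.4]
ee_rot: [0.002, 0.713, 0.702, -0.0]
force: [-0.4, 0.7, -0.9]
grip_width: 0.575
```

Emit:
play_rows:
  plan:
    - [5,0,-1,0,0,0,-1]
    - [2,0,0,0,0,0,-1]

```text
time_s: 19.58
eef_pos: [634.1, -21.7, 17.9]
ee_rot: [-0.002, 0.713, 0.701, -0.003]
force: [-17.3, -0.4, 5.7]
grip_width: 0.572
```

Emit:
play_rows:
  plan:
    - [0,-4,0,0,0,0,-1]
    - [0,-3,0,0,0,0,-1]

```text
time_s: 19.75
eef_pos: [633.9, -27.2, 18.0]
ee_rot: [-0.004, 0.713, 0.702, -0.003]
force: [-2.8, 4.2, 4.4]
grip_width: 0.573
```

Emit:
play_rows:
  plan:
    - [0,-3,0,0,0,0,-1]

```text
time_s: 19.83
eef_pos: [633.8, -29.6, 18.0]
ee_rot: [-0.005, 0.712, 0.702, -0.003]
force: [-3.6, 4.7, 3.9]
grip_width: 0.573
```

Emit:
play_rows:
  plan:
    - [0,-3,0,0,0,0,-1]

```text
time_s: 19.92
eef_pos: [633.9, -30.2, 18.0]
ee_rot: [-0.006, 0.713, 0.701, -0.002]
force: [-2.0, 24.7, 6.2]
grip_width: 0.576
```

Emit:
play_rows:
  plan:
    - [0,-2,0,0,0,0,-1]

```text
time_s: 20.0
eef_pos: [633.9, -30.0, 18.1]
ee_rot: [-0.008, 0.713, 0.701, -0.001]
force: [-3.3, 11.0, 4.8]
grip_width: 0.575
```

Emit:
play_rows:
  plan:
    - [0,0,0,0,0,0,-1]
    - [0,0,0,0,0,0,0.3]
    - [0,0,0,0,0,0,0.8]
    - [0,0,0,0,0,0,1]
    - [0,0,0,0,0,0,1]

```text
time_s: 20.42
eef_pos: [635.2, -30.5, 17.9]
ee_rot: [-0.007, 0.713, 0.701, -0.001]
force: [0.3, -0.9, 0.1]
grip_width: 1.0
```

Emit:
play_rows:
  plan:
    - [0,0,20,0,0,0,1]
    - [0,0,35,0,0,0,1]
    - [0,0,35,0,0,0,1]
    - [-28,26,0,0,0,-0.08,1]
    - [-28,26,0,0,0,-0.08,1]

```text
time_s: 20.83
eef_pos: [581.2, 17.5, 109.8]
ee_rot: [-0.006, 0.77, 0.638, 0.001]
force: [-0.4, 0.9, -1.1]
grip_width: 0.999
```

Emit:
play_rows:
  plan:
    - [-28,26,0,0,0,-0.08,1]
    - [-28,26,0,0,0,0,1]
    - [-28,26,0,0,0,0,1]
    - [-28,26,0,0,0,0,1]
    - [-28,26,0,0,0,0,1]

```text
time_s: 21.25
eef_pos: [436.3, 150.4, 111.8]
ee_rot: [-0.003, 0.799, 0.602, 0.004]
force: [-0.1, 0.7, 0.6]
grip_width: 1.001
```

Emit:
play_rows:
  plan:
    - [0,0,0,0,0,0,1]
    - [0,0,0,0,0,0,1]

```text
time_s: 21.42
eef_pos: [431.5, 154.3, 112.2]
ee_rot: [-0.004, 0.797, 0.604, 0.004]
force: [0.1, -0.5, -1.0]
grip_width: 0.997
```

```bash
python3 look.py; python3 wl.py; python3 -c "
from h import *
need(434,157,8,-15.3)"
```

```text
bed xy [-24.8  34.7] (630.8, -167.7, 64, 43, -88.5)
bed xy [-24.6 104.4] (632.1, -98.0, 64, 43, -88.5)
o (448.7, -159.7, 49, 35, 9.5)
W (434.5, 157.4, 64, 44, 74.6) (249, 170, 70, 92)
W (593.4, 110.4, 221, 31, 88.3) (503, 36, 57, 318)
W (448.7, 270.3, 49, 44, -82.9) (199, 0, 108, 87)
d [   1.7    3.5 -104. ] rot [-0.011  0.001  0.009] grip 1.001 F [ 0.1 -0.3 -0.2] t 21.5167
```

Emit:
play_rows:
  plan:
    - [0,5,-22,-0.01,0,0.009,1]
    - [-1,1,-27,0,0,0,1]
    - [-2,1,-27,0,0,0,1]
    - [-1,0,-20,0,0,0,1]
    - [0,0,0,0,0,0,1]

```text
time_s: 21.93
eef_pos: [434.9, 157.0, 13.7]
ee_rot: [0.003, 0.797, 0.604, 0.004]
force: [-1.2, 0.7, -0.5]
grip_width: 1.0
```

```bash
python3 -c "
from h import *
need(434.5,157.4,7,-15.3)"
```

```text
d [-0.4  0.4 -6.7] rot [-0.001  0.01   0.006] grip 1.0 F [-1.2  0.7 -0.5] t 21.9333
```

Emit:
play_rows:
  plan:
    - [-1,1,-6,0,0.01,0.005,1]
    - [-1,0,-2,0,0,0,1]
    - [0,0,0,0,0,0,-1]
    - [0,0,0,0,0,0,-1]
    - [0,0,0,0,0,0,-1]

```text
time_s: 22.35
eef_pos: [436.6, 156.4, 7.5]
ee_rot: [0.0, 0.796, 0.605, 0.002]
force: [-2.5, 0.2, 2.2]
grip_width: 0.601
```

Emit:
play_rows:
  plan:
    - [0,0,0,0,0,0,-1]
    - [0,0,0,0,0,0,-1]
    - [0,0,0,0,0,0,-1]
    - [0,0,0,0,0,0,-1]
    - [0,0,0,0,0,0,-1]

```text
time_s: 22.77
eef_pos: [437.7, 156.6, 9.6]
ee_rot: [0.002, 0.796, 0.605, 0.003]
force: [-0.4, 0.3, -2.0]
grip_width: 0.579
```

Emit:
play_rows:
  plan:
    - [0,0,20,0,0,0,-1]
    - [0,0,30,0,0,0,-1]
    - [0,0,20,0,0,0,-1]

```text
time_s: 23.02
eef_pos: [434.5, 156.2, 78.0]
ee_rot: [-0.001, 0.796, 0.605, -0.001]
force: [0.9, 0.2, -1.3]
grip_width: 0.576
```

```bash
python3 -c "
from h import *
need(622,48,84,-0.9)"
```

```text
d [ 187.5 -108.2    6. ] rot [-0.    -0.003  0.255] grip 0.576 F [ 0.9  0.2 -1.3] t 23.0167
```

Emit:
play_rows:
  plan:
    - [31,-17.5,3,0,0,0.085,-1]
    - [31,-17.5,1,0,0,0.085,-1]
    - [31,-17.5,0,0,0,0.085,-1]
    - [31,-17.5,0,0,0,0,-1]
    - [31,-17.5,0,0,0,0,-1]

```text
time_s: 23.43
eef_pos: [591.5, 68.7, 87.5]
ee_rot: [-0.0, 0.706, 0.709, 0.001]
force: [-0.5, 0.3, -1.3]
grip_width: 0.576
```

Emit:
play_rows:
  plan:
    - [29,-15,0,0,0,0,-1]
    - [0,0,0,0,0,0,-1]
    - [0,0,0,0,0,0,-1]

```text
time_s: 23.68
eef_pos: [625.9, 48.5, 86.1]
ee_rot: [0.001, 0.707, 0.707, 0.001]
force: [0.2, 0.8, -1.1]
grip_width: 0.58
```

```bash
python3 hold.py 622 50 22 -0.9 9.5
```

```text
d [ -3.9   1.5 -64.1] rot [-0.     0.002 -0.016] grip 0.58 F [ 0.2  0.8 -1.1] t 23.6833
held top centre world 626.3 46.9 off 0.4 -1.6 65 45 89.9
held top centre world 627.8 126.3 off 1.9 77.8 60 33 89.0
```

Emit:
play_rows:
  plan:
    - [-2,2,-18,0,0.002,-0.016,-1]
    - [0,0,-18,0,0,0,-1]
    - [0,0,-15,0,0,0,-1]
    - [0,0,0,0,0,0,-1]
    - [0,0,-9,0,0,0,-1]

```text
time_s: 24.15
eef_pos: [621.4, 53.4, 26.9]
ee_rot: [0.001, 0.712, 0.702, 0.001]
force: [0.8, 0.5, 0.3]
grip_width: 0.573
```

```bash
python3 hold.py 622 46 19 -0.9 9.5
```

```text
d [ 0.6 -7.4 -7.9] rot [-0.     0.003 -0.002] grip 0.573 F [0.8 0.5 0.3] t 24.15
held top centre world 621.7 51.9 off 0.3 -1.5 65 45 89.2
```

Emit:
play_rows:
  plan:
    - [1,-3,-5,0,0,0,-1]
    - [0,0,-3,0,0,0,-1]

```text
time_s: 24.37
eef_pos: [620.9, 50.6, 18.0]
ee_rot: [-0.0, 0.712, 0.703, -0.0]
force: [-14.6, -6.8, 28.7]
grip_width: 0.579
```

Emit:
play_rows:
  plan:
    - [4,0,0,0,0,0,-1]
    - [4,0,0,0,0,0,-1]

```text
time_s: 24.53
eef_pos: [629.2, 50.3, 19.5]
ee_rot: [0.0, 0.712, 0.703, -0.0]
force: [-0.1, -0.2, -0.5]
grip_width: 0.574
```

Emit:
play_rows:
  plan:
    - [5,0,0,0,0,0,-1]
    - [2,0,0,0,0,0,-1]

```text
time_s: 24.7
eef_pos: [635.3, 50.3, 19.5]
ee_rot: [-0.002, 0.712, 0.703, -0.002]
force: [-18.2, -1.0, 6.3]
grip_width: 0.575
```

Emit:
play_rows:
  plan:
    - [0,-4,-1,0,0,0,-1]
    - [0,-3,0,0,0,0,-1]

```text
time_s: 24.87
eef_pos: [635.0, 44.1, 18.2]
ee_rot: [-0.003, 0.711, 0.703, -0.002]
force: [-1.7, 2.8, 1.3]
grip_width: 0.573
```

Emit:
play_rows:
  plan:
    - [0,-3,0,0,0,0,-1]

```text
time_s: 24.95
eef_pos: [635.1, 43.4, 18.2]
ee_rot: [-0.005, 0.712, 0.702, -0.001]
force: [-0.2, 27.8, 3.5]
grip_width: 0.574
```

Emit:
play_rows:
  plan:
    - [0,-3,0,0,0,0,-1]

```text
time_s: 25.03
eef_pos: [635.1, 43.6, 18.4]
ee_rot: [-0.006, 0.712, 0.702, 0.001]
force: [-0.7, 22.1, 3.2]
grip_width: 0.572
```

Emit:
play_rows:
  plan:
    - [0,0,0,0,0,0,-1]
    - [0,0,0,0,0,0,0.3]
    - [0,0,0,0,0,0,0.8]
    - [0,0,0,0,0,0,1]
    - [0,0,0,0,0,0,1]

```text
time_s: 25.45
eef_pos: [636.6, 43.3, 19.0]
ee_rot: [-0.005, 0.712, 0.702, 0.003]
force: [-0.6, -0.1, 0.1]
grip_width: 0.995
```

Emit:
play_rows:
  plan:
    - [0,0,20,0,0,0,1]
    - [0,0,35,0,0,0,1]
    - [0,0,35,0,0,0,1]
    - [-23,29,0,0,0,0.07,1]
    - [-23,29,0,0,0,0.07,1]

```text
time_s: 25.87
eef_pos: [592.1, 96.1, 111.3]
ee_rot: [-0.004, 0.663, 0.749, 0.002]
force: [0.0, 0.1, -1.0]
grip_width: 1.002
```

Emit:
play_rows:
  plan:
    - [-23,29,0,0,0,0,1]
    - [-23,29,0,0,0,0,1]
    - [-23,29,0,0,0,0,1]
    - [-23,29,0,0,0,0,1]
    - [-23,29,0,0,0,0,1]

```text
time_s: 26.28
eef_pos: [473.7, 244.2, 114.2]
ee_rot: [-0.001, 0.663, 0.748, 0.005]
force: [0.2, 0.2, -0.4]
grip_width: 1.003
```

Emit:
play_rows:
  plan:
    - [-20,27,0,0,0,0,1]
    - [0,0,0,0,0,0,1]
    - [0,0,0,0,0,0,1]

```text
time_s: 26.53
eef_pos: [448.8, 276.6, 115.1]
ee_rot: [-0.0, 0.661, 0.75, 0.005]
force: [-0.0, 0.5, 0.2]
grip_width: 0.999
```

```bash
python3 look.py; python3 wl.py; python3 -c "
from h import *
need(446.5,277,8,7.2)"
```

```text
bed xy [-24.8  34.7] (630.8, -167.7, 64, 43, -88.5)
bed xy [-24.6 104.4] (632.1, -98.0, 64, 43, -88.5)
bed xy [-24.3 174.2] (633.4, -28.3, 64, 43, -88.5)
o (448.7, -159.7, 49, 35, 9.5)
W (607.1, 211.1, 57, 49, -1.1) (442, 294, 84, 62)
W (447.7, 277.7, 64, 44, -82.9) (244, 172, 69, 91)
d [  -3.     1.3 -106.9] rot [-0.008  0.006  0.001] grip 1.004 F [-0.1 -0.5  0.1] t 26.6333
```

Emit:
play_rows:
  plan:
    - [-2,3,-22,-0.008,0.005,0,1]
    - [-1,1,-27,0,0,0,1]
    - [-2,0,-27,0,0,0,1]
    - [-1,0,-22,0,0,0,1]
    - [0,0,0,0,0,0,1]

```text
time_s: 27.05
eef_pos: [449.6, 275.1, 15.1]
ee_rot: [0.003, 0.665, 0.747, 0.003]
force: [0.4, -0.0, -0.1]
grip_width: 1.002
```

```bash
python3 -c "
from h import *
need(447.7,277.7,7,7.2)"
```

```text
d [-1.9  2.6 -8.1] rot [-0.002  0.008  0.01 ] grip 1.002 F [ 0.4 -0.  -0.1] t 27.05
```

Emit:
play_rows:
  plan:
    - [-3,3,-7,0,0.008,0.01,1]
    - [-1,0,-2,0,0,0,1]
    - [0,0,0,0,0,0,-1]
    - [0,0,0,0,0,0,-1]
    - [0,0,0,0,0,0,-1]

```text
time_s: 27.47
eef_pos: [449.1, 276.7, 8.6]
ee_rot: [0.001, 0.662, 0.749, 0.002]
force: [0.2, -0.5, 0.2]
grip_width: 0.603
```

Emit:
play_rows:
  plan:
    - [0,0,0,0,0,0,-1]
    - [0,0,0,0,0,0,-1]
    - [0,0,0,0,0,0,-1]
    - [0,0,0,0,0,0,-1]
    - [0,0,0,0,0,0,-1]

```text
time_s: 27.88
eef_pos: [450.4, 277.1, 11.0]
ee_rot: [0.002, 0.662, 0.749, 0.004]
force: [-1.0, -0.3, -1.1]
grip_width: 0.575
```

Emit:
play_rows:
  plan:
    - [0,0,20,0,0,0,-1]
    - [0,0,30,0,0,0,-1]
    - [0,0,22,0,0,0,-1]

```text
time_s: 28.13
eef_pos: [447.1, 275.9, 80.5]
ee_rot: [-0.001, 0.662, 0.749, -0.001]
force: [-0.3, -0.1, -0.3]
grip_width: 0.574
```

```bash
python3 -c "
from h import *
need(623,120,84,-0.9)"
```

```text
d [ 175.9 -155.9    3.5] rot [-0.001 -0.003 -0.139] grip 0.574 F [-0.3 -0.1 -0.3] t 28.1333
```

Grip offset is about 10.5 mm. I'll carry this blank to slot 5, where contact is expected with its centre at y ≈ 112.

Emit:
play_rows:
  plan:
    - [29,-26,3,0,0,-0.07,-1]
    - [29,-26,1,0,0,-0.07,-1]
    - [29,-26,0,0,0,0,-1]
    - [29,-26,0,0,0,0,-1]
    - [29,-26,0,0,0,0,-1]

```text
time_s: 28.55
eef_pos: [593.7, 146.5, 91.0]
ee_rot: [0.0, 0.712, 0.703, 0.003]
force: [-0.0, 0.4, -0.5]
grip_width: 0.573
```

Emit:
play_rows:
  plan:
    - [26,-22,0,0,0,0,-1]
    - [0,0,0,0,0,0,-1]
    - [0,0,0,0,0,0,-1]

```text
time_s: 28.8
eef_pos: [625.2, 116.7, 90.1]
ee_rot: [0.001, 0.714, 0.7, 0.003]
force: [-0.2, 0.2, -0.8]
grip_width: 0.576
```

```bash
python3 hold.py 622 120 22 -0.9 10.5
```

```text
d [ -3.2   3.3 -68.1] rot [-0.003  0.006  0.004] grip 0.576 F [-0.2  0.2 -0.8] t 28.8
held top centre world 625.5 116.5 off 0.3 -0.2 65 45 88.8
```

Emit:
play_rows:
  plan:
    - [-2,2,-20,0,0.005,0,-1]
    - [0,0,-20,0,0,0,-1]
    - [0,0,-15,0,0,0,-1]
    - [0,0,0,0,0,0,-1]
    - [0,0,-8,0,0,0,-1]

```text
time_s: 29.27
eef_pos: [620.8, 123.0, 27.6]
ee_rot: [0.0, 0.712, 0.702, 0.002]
force: [-0.0, 0.7, -0.7]
grip_width: 0.57
```

```bash
python3 hold.py 622 116 20.5 -0.9 10.5
```

```text
d [ 1.2 -7.  -7.1] rot [-0.003  0.003 -0.001] grip 0.57 F [-0.   0.7 -0.7] t 29.2667
held top centre world 621.2 122.8 off 0.4 -0.2 65 45 89.1
held top centre world 627.7 178.4 off 6.9 55.4 74 46 89.0
```

Emit:
play_rows:
  plan:
    - [1,-3,-5,0,0,0,-1]
    - [0,0,-3,0,0,0,-1]

```text
time_s: 29.48
eef_pos: [620.6, 120.4, 19.0]
ee_rot: [-0.001, 0.712, 0.702, 0.001]
force: [-13.4, -8.8, 26.0]
grip_width: 0.575
```

Emit:
play_rows:
  plan:
    - [4,0,0,0,0,0,-1]
    - [4,0,0,0,0,0,-1]

```text
time_s: 29.65
eef_pos: [628.9, 120.3, 20.6]
ee_rot: [0.0, 0.712, 0.702, 0.001]
force: [0.7, 0.7, -1.1]
grip_width: 0.574
```

Emit:
play_rows:
  plan:
    - [5,0,0,0,0,0,-1]
    - [2,0,0,0,0,0,-1]

```text
time_s: 29.82
eef_pos: [636.3, 120.3, 21.1]
ee_rot: [-0.0, 0.712, 0.702, 0.001]
force: [-8.4, 0.1, 1.1]
grip_width: 0.576
```

Emit:
play_rows:
  plan:
    - [0,-4,-1,0,0,0,-1]
    - [0,-3,0,0,0,0,-1]

```text
time_s: 29.98
eef_pos: [636.1, 113.7, 19.5]
ee_rot: [-0.001, 0.712, 0.703, 0.0]
force: [-1.7, 1.1, -1.4]
grip_width: 0.573
```

Emit:
play_rows:
  plan:
    - [0,-3,0,0,0,0,-1]

```text
time_s: 30.07
eef_pos: [636.1, 112.2, 19.5]
ee_rot: [-0.002, 0.712, 0.702, 0.002]
force: [0.1, 23.9, 1.7]
grip_width: 0.575
```

Emit:
play_rows:
  plan:
    - [1,-3,0,0,0,0,-1]

```text
time_s: 30.15
eef_pos: [636.2, 112.3, 19.6]
ee_rot: [-0.005, 0.712, 0.702, 0.003]
force: [-8.6, 24.4, 5.5]
grip_width: 0.573
```

Emit:
play_rows:
  plan:
    - [0,0,0,0,0,0,-1]
    - [0,0,0,0,0,0,0.3]
    - [0,0,0,0,0,0,0.8]
    - [0,0,0,0,0,0,1]
    - [0,0,0,0,0,0,1]

```text
time_s: 30.57
eef_pos: [637.3, 112.2, 20.4]
ee_rot: [-0.004, 0.712, 0.702, 0.005]
force: [0.5, 0.5, -0.5]
grip_width: 0.998
```

Emit:
play_rows:
  plan:
    - [0,0,20,0,0,0,1]
    - [0,0,35,0,0,0,1]
    - [0,0,35,0,0,0,1]
    - [-20.5,-30,0,0,0,0.06,1]
    - [-20.5,-30,0,0,0,0.06,1]

```text
time_s: 30.98
eef_pos: [596.9, 52.9, 112.8]
ee_rot: [-0.003, 0.666, 0.746, 0.004]
force: [0.1, -0.6, -1.2]
grip_width: 1.0
```

Emit:
play_rows:
  plan:
    - [-20.5,-30,0,0,0,0.06,1]
    - [-20.5,-30,0,0,0,0,1]
    - [-20.5,-30,0,0,0,0,1]
    - [-20.5,-30,0,0,0,0,1]
    - [-20.5,-30,0,0,0,0,1]

```text
time_s: 31.4
eef_pos: [490.3, -103.6, 115.6]
ee_rot: [0.001, 0.64, 0.768, 0.005]
force: [0.9, -0.4, -0.4]
grip_width: 0.998
```

Emit:
play_rows:
  plan:
    - [-20.5,-30,0,0,0,0,1]
    - [-20,-30,0,0,0,0,1]
    - [0,0,0,0,0,0,1]
    - [0,0,0,0,0,0,1]

```text
time_s: 31.73
eef_pos: [444.4, -172.4, 116.9]
ee_rot: [0.003, 0.643, 0.766, 0.004]
force: [0.3, 0.5, 0.2]
grip_width: 0.999
```

```bash
python3 look.py; python3 -c "
from h import *
need(448.7,-159.7,8,9.5)
w=cap('wrist')
for b in blobs(mask(w,'orange'),800): print(rectz(w,b,40),cv2.boundingRect(b))
cap('top','t7')"
```

```text
bed xy [-24.8  34.7] (630.8, -167.7, 64, 43, -88.5)
bed xy [-24.6 104.4] (632.1, -98.0, 64, 43, -88.5)
bed xy [-24.3 174.2] (633.4, -28.3, 64, 43, -88.5)
bed xy [-24.1 244.1] (634.7, 41.6, 64, 43, -88.5)
d [   4.    12.4 -108.9] rot [-0.003  0.01  -0.009] grip 1.0 F [ 0.6 -0.6 -0.1] t 31.7833
(450.5, -159.5, 50, 36, 9.7) (254, 177, 77, 52)
```

Emit:
play_rows:
  plan:
    - [4,14,-22,0,0.005,-0.009,1]
    - [-1,1,-27,0,0.005,0,1]
    - [-2,1,-27,0,0,0,1]
    - [-1,1,-22,0,0,0,1]
    - [0,0,0,0,0,0,1]

```text
time_s: 32.3
eef_pos: [449.6, -148.4, 16.6]
ee_rot: [0.002, 0.642, 0.767, 0.002]
force: [-0.8, 0.5, -0.6]
grip_width: 1.002
```

```bash
python3 -c "
from h import *
need(450,-159.6,8,9.6)
t=cap('top','t8')
b=max(blobs(mask(t,'white')[150:215,195:350],100),key=lambda b:cv2.boundingRect(b)[0]*0+cv2.contourArea(b)); print(cv2.boundingRect(b))
cv2.imwrite('pics/t8c.png',cv2.resize(t['img'][150:260,190:360],None,fx=4,fy=4,interpolation=cv2.INTER_CUBIC))"
```

```text
d [  0.4 -11.2  -8.6] rot [ 0.     0.005 -0.01 ] grip 1.002 F [-0.8  0.5 -0.6] t 32.3
(10, 25, 136, 27)
```

View pics/t8c.png

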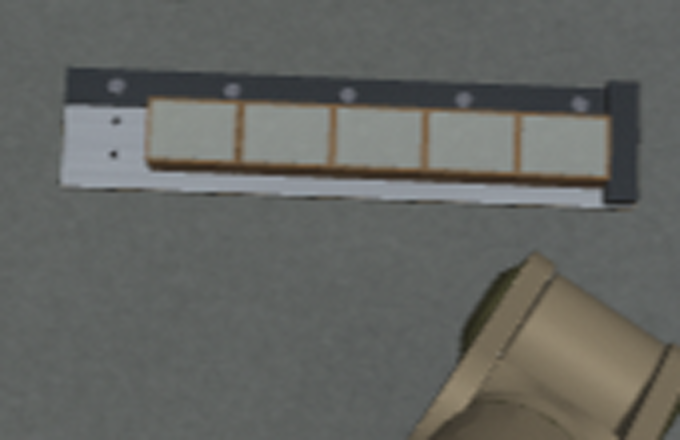

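The crop shows five blanks in a tight row from the stop. Next I'll correct position over the bar and grip it.

Emit:
play_rows:
  plan:
    - [0,-10,0,0,0.005,-0.01,1]
    - [0,-2,-8,0,0,0,1]
    - [0,0,-3,0,0,0,1]
    - [0,0,0,0,0,0,1]

```text
time_s: 32.68
eef_pos: [453.7, -162.6, 10.5]
ee_rot: [0.005, 0.645, 0.764, 0.0]
force: [0.1, 1.1, -0.1]
grip_width: 1.001
```

```bash
python3 -c "
from h import *
need(450,-159.6,8,9.6)"
```

```text
d [-3.7  3.  -2.5] rot [ 0.005  0.007 -0.002] grip 1.001 F [ 0.1  1.1 -0.1] t 32.6833
```

Emit:
play_rows:
  plan:
    - [-3,3,-3,0.005,0.007,0,1]
    - [-1,0,-2,0,0,0,1]
    - [0,0,0,0,0,0,-1]
    - [0,0,0,0,0,0,-1]
    - [0,0,0,0,0,0,-1]
  grip_force: 80

```text
time_s: 33.1
eef_pos: [449.8, -159.8, 6.4]
ee_rot: [0.001, 0.645, 0.764, 0.0]
force: [-0.5, 0.2, 0.3]
grip_width: 0.605
```

Emit:
play_rows:
  plan:
    - [0,0,0,0,0,0,-1]
    - [0,0,0,0,0,0,-1]
    - [0,0,0,0,0,0,-1]
    - [0,0,0,0,0,0,-1]
    - [0,0,0,0,0,0,-1]

```text
time_s: 33.52
eef_pos: [450.0, -159.9, 6.8]
ee_rot: [0.001, 0.645, 0.764, 0.0]
force: [-0.2, 0.0, 1.0]
grip_width: 0.573
```

Emit:
play_rows:
  plan:
    - [0,0,20,0,0,0,-1]
    - [0,0,30,0,0,0,-1]
    - [0,0,35,0,0,0,-1]
    - [0,0,25,0,0,0,-1]

```text
time_s: 33.85
eef_pos: [445.4, -157.0, 114.3]
ee_rot: [-0.007, 0.645, 0.764, -0.001]
force: [0.4, -0.6, -3.1]
grip_width: 0.574
```

```bash
python3 -c "
from h import *
need(622,174,115,-0.9)"
```

```text
d [176.6 331.    0.7] rot [-0.009 -0.011 -0.184] grip 0.574 F [ 0.4 -0.6 -3.1] t 33.85
```

Emit:
play_rows:
  plan:
    - [17,33,0,0,0,-0.06,-1]
    - [17,33,0,0,0,-0.06,-1]
    - [17,33,0,0,0,-0.06,-1]
    - [17,33,0,0,0,0,-1]
    - [17,33,0,0,0,0,-1]

```text
time_s: 34.27
eef_pos: [532.4, 7.8, 119.8]
ee_rot: [-0.002, 0.718, 0.696, -0.0]
force: [0.4, -0.4, -3.1]
grip_width: 0.574
```

Emit:
play_rows:
  plan:
    - [17,33,0,0,0,0,-1]
    - [17,33,0,0,0,0,-1]
    - [17,33,-5,0,0,0,-1]
    - [17,33,-10,0,0,0,-1]
    - [17,27,-10,0,0,0,-1]

```text
time_s: 34.68
eef_pos: [618.8, 177.4, 93.3]
ee_rot: [-0.003, 0.718, 0.696, -0.001]
force: [0.6, -0.9, -3.0]
grip_width: 0.578
```

Emit:
play_rows:
  plan:
    - [0,0,0,0,0,0,-1]
    - [0,0,0,0,0,0,-1]

```text
time_s: 34.85
eef_pos: [618.4, 183.2, 88.4]
ee_rot: [-0.005, 0.716, 0.698, -0.002]
force: [0.1, -0.1, -2.7]
grip_width: 0.569
```

```bash
cat > holdo.py <<'E'
from h import *
import sys
need(*map(float,sys.argv[1:5]))
e=sense()['eef_pos']; w=cap('wrist'); zt=e[2]-6.5+40
for b in blobs(mask(w,'orange'),1500):
    x,y,W,H,a=rectz(w,b,zt); print('bar',x,y,'off',round(x-e[0],1),round(y-e[1],1),W,H,a)
E
python3 holdo.py 622 174 20 -0.9; python3 look.py
```

```text
d [  3.6  -9.2 -68.4] rot [-0.004 -0.011  0.009] grip 0.569 F [ 0.1 -0.1 -2.7] t 34.85
bar 619.2 183.6 off 0.8 0.4 50 35 -1.1
bed xy [-24.8  34.7] (630.8, -167.7, 64, 43, -88.5)
bed xy [-24.6 104.4] (632.1, -98.0, 64, 43, -88.5)
bed xy [-24.3 174.2] (633.4, -28.3, 64, 43, -88.5)
bed xy [-24.1 244.1] (634.7, 41.6, 64, 43, -88.5)
bed xy [-23.9 316.6] (636.0, 114.1, 64, 43, -88.5)
```

Emit:
play_rows:
  plan:
    - [2,-5,-20,0,-0.01,0.009,-1]
    - [0,0,-20,0,0,0,-1]
    - [0,0,-15,0,0,0,-1]
    - [0,0,0,0,0,0,-1]

```text
time_s: 35.28
eef_pos: [620.1, 172.4, 34.9]
ee_rot: [-0.0, 0.715, 0.699, 0.002]
force: [0.1, 0.4, -4.4]
grip_width: 0.575
```

```bash
python3 holdo.py 622 176 17 -0.9
```

```text
d [  1.9   3.6 -17.9] rot [-0.004  0.003  0.006] grip 0.575 F [ 0.1  0.4 -4.4] t 35.2833
bar 620.5 172.7 off 0.4 0.3 50 35 -1.4
```

Emit:
play_rows:
  plan:
    - [2,3,-10,0,0,0.006,-1]
    - [0,0,-5,0,0,0,-1]
    - [0,0,-3,0,0,0,-1]

```text
time_s: 35.58
eef_pos: [624.9, 174.2, 21.6]
ee_rot: [0.002, 0.713, 0.701, 0.005]
force: [0.2, -0.5, -3.4]
grip_width: 0.576
```

Emit:
play_rows:
  plan:
    - [0,0,-3,0,0,0,-1]

```text
time_s: 35.67
eef_pos: [625.2, 174.2, 18.7]
ee_rot: [0.002, 0.713, 0.701, 0.006]
force: [0.7, 0.1, -3.7]
grip_width: 0.572
```

Emit:
play_rows:
  plan:
    - [0,0,-3,0,0,0,-1]

```text
time_s: 35.75
eef_pos: [625.4, 174.3, 16.9]
ee_rot: [0.003, 0.713, 0.701, 0.006]
force: [-13.9, -1.2, 32.0]
grip_width: 0.577
```

Emit:
play_rows:
  plan:
    - [4,0,0,0,0,0,-1]
    - [4,0,0,0,0,0,-1]

```text
time_s: 35.92
eef_pos: [633.6, 174.5, 18.0]
ee_rot: [0.003, 0.713, 0.701, 0.006]
force: [0.1, -0.0, -3.5]
grip_width: 0.576
```

Emit:
play_rows:
  plan:
    - [4,0,0,0,0,0,-1]

```text
time_s: 36.0
eef_pos: [637.2, 174.6, 18.0]
ee_rot: [0.002, 0.713, 0.701, 0.005]
force: [-32.2, -2.1, 14.2]
grip_width: 0.582
```

Emit:
play_rows:
  plan:
    - [0,-4,0,0,0,0,-1]
    - [0,-3,0,0,0,0,-1]

```text
time_s: 36.17
eef_pos: [636.9, 168.1, 17.4]
ee_rot: [0.001, 0.713, 0.702, 0.005]
force: [-0.7, 1.2, -4.0]
grip_width: 0.572
```

Emit:
play_rows:
  plan:
    - [0,-3,0,0,0,0,-1]

```text
time_s: 36.25
eef_pos: [636.9, 166.4, 17.3]
ee_rot: [0.0, 0.713, 0.701, 0.006]
force: [0.1, 24.2, -1.8]
grip_width: 0.576
```

Emit:
play_rows:
  plan:
    - [0,-3,0,0,0,0,-1]

```text
time_s: 36.33
eef_pos: [636.9, 166.6, 17.5]
ee_rot: [-0.002, 0.713, 0.701, 0.008]
force: [0.9, 26.0, -2.7]
grip_width: 0.578
```

Emit:
play_rows:
  plan:
    - [1,-3,0,0,0,0,-1]

```text
time_s: 36.42
eef_pos: [636.9, 166.8, 17.5]
ee_rot: [-0.004, 0.712, 0.702, 0.009]
force: [-8.8, 16.9, 0.3]
grip_width: 0.575
```

Emit:
play_rows:
  plan:
    - [0,0,0,0,0,0,-1]
    - [0,0,0,0,0,0,0.3]
    - [0,0,0,0,0,0,0.8]
    - [0,0,0,0,0,0,1]
    - [0,0,0,0,0,0,1]

```text
time_s: 36.83
eef_pos: [638.9, 166.9, 19.2]
ee_rot: [-0.002, 0.712, 0.702, 0.012]
force: [-0.3, -1.1, -0.8]
grip_width: 0.995
```

Emit:
play_rows:
  plan:
    - [0,0,20,0,0,0,1]
    - [0,0,35,0,0,0,1]
    - [0,0,35,0,0,0,1]
    - [-30,20,20,0,0,0,-1]
    - [-30,20,20,0,0,0,-1]

```text
time_s: 37.25
eef_pos: [579.3, 201.5, 148.8]
ee_rot: [-0.003, 0.715, 0.699, 0.009]
force: [-0.1, 0.5, 0.0]
grip_width: 0.748
```

Emit:
play_rows:
  plan:
    - [-30,25,10,0,0,0,-1]
    - [-30,25,0,0,0,0,-1]
    - [-30,25,0,0,0,0,-1]
    - [0,0,0,0,0,0,-1]

```text
time_s: 37.58
eef_pos: [484.9, 280.1, 167.1]
ee_rot: [0.0, 0.716, 0.698, 0.015]
force: [0.2, -0.2, -0.2]
grip_width: 0.142
```

```bash
python3 look.py; python3 -c "
from h import *
print(sense()['eef_pos'],sense()['time_s']); t=cap('top','t9'); w=cap('wrist','w9'); s=cap('side','s9')
O=np.array([655.1,-202.8]); a=-0.015
for b in blobs(mask(t,'orange'),60):
  r=rectz(t,b,50); d=np.array(r[:2])-O; print('bar bed',d[0]*np.cos(a)+d[1]*np.sin(a),-d[0]*np.sin(a)+d[1]*np.cos(a),r)
for n,c in(('t',t),('s',s)):
  for b in blobs(mask(c,'red'),12): print(n,np.round(cv2.minEnclosingCircle(b)[0],1),cv2.boundingRect(b))
"
```

```text
bed xy [-24.8  34.7] (630.8, -167.7, 64, 43, -88.5)
bed xy [-24.6 104.4] (632.1, -98.0, 64, 43, -88.5)
bed xy [-24.3 174.2] (633.4, -28.3, 64, 43, -88.5)
bed xy [-24.1 245.4] (634.7, 42.9, 66, 43, -88.5)
bed xy [-23.8 315.2] (636.0, 112.7, 66, 43, -88.5)
o (638.2, 167.2, 47, 34, 2.4)
[487.126135   278.56464193 167.24954766] 37.6333
bar bed -24.42816639845003 368.3750326588512 (636.2, 165.9, 47, 33, 2.4)
t [  8.5 412.5] (0, 405, 19, 15)
t [341.  135.5] (308, 130, 67, 12)
s [381.  230.5] (352, 209, 60, 45)
s [167.8 171.8] (163, 168, 10, 9)
```

View pics/s9.png

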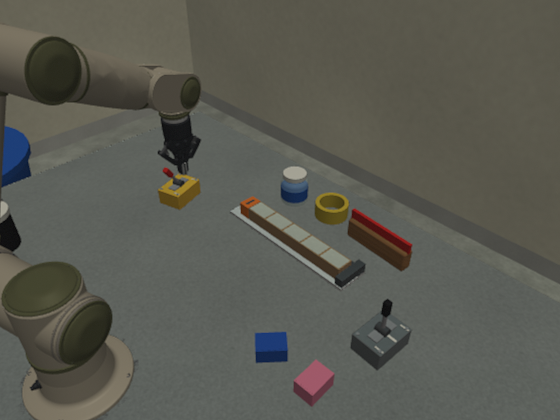

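The row is closed: centres at 34.7, 104.4, 174.2, 245, 315 and bar 368.4, all with x near -24.5. In the side view the toggle is upright. Next is the vacuum lever: the fingers are shut, and I'll go behind it on its -x side and push along the box's x axis (about 17°).

Emit:
play_rows:
  plan:
    - [-12,28,0,0,0,0.1,-1]
    - [-12,28,0,0,0,0.1,-1]
    - [-12,28,0,0,0,0.1,-1]
    - [0,0,0,0,0,0,-1]

```text
time_s: 38.12
eef_pos: [458.3, 358.0, 164.8]
ee_rot: [-0.001, 0.604, 0.797, 0.015]
force: [-0.4, 0.3, 1.0]
grip_width: -0.001
```

```bash
python3 -c "
from h import *
need(450,362.5,106,17)
t=cap('top'); w=cap('wrist','w10'); s=cap('side')
for n,c in(('w',w),('t',t),('s',s)):
  for b in blobs(mask(c,'red'),12): print(n,np.round(cv2.minEnclosingCircle(b)[0],1),cv2.boundingRect(b))
for b in blobs(mask(w,'yellow'),2000): print(rectz(w,b,52),cv2.boundingRect(b))
"
```

```text
d [ -8.3   4.5 -58.8] rot [-0.024  0.016  0.024] grip -0.001 F [-0.4  0.3  1. ] t 38.1167
w [356.  219.5] (333, 203, 47, 39)
t [  8.5 412.5] (0, 405, 19, 15)
t [341.  135.5] (308, 130, 67, 12)
s [381.  230.5] (352, 209, 60, 45)
s [167.8 171.8] (163, 168, 10, 9)
(533.4, 393.3, 113, 83, 17.1) (310, 127, 153, 110)
```

View pics/w10.png

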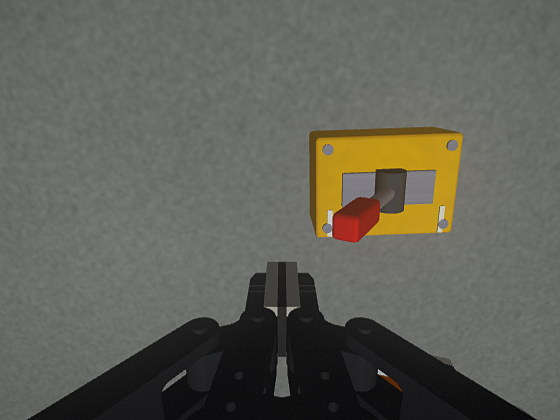

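```bash
python3 -c "
from h import *
w=cap('wrist')
print(onz(w,(391,190),60),onz(w,(357,218),118)); need(450,362.5,106,17)"
```

```text
[538.05728754 389.60880248  60.        ] [500.88030401 378.54530859 118.        ]
d [ -9.9   8.2 -59. ] rot [-0.023  0.017  0.033] grip 0.005 F [-0.2  0.3 -0.2] t 38.3167
```

Emit:
play_rows:
  plan:
    - [-14,5,0,-0.023,0.017,0.03,-1]
    - [-5,2,-20,0,0,0,-1]
    - [0,0,-22,0,0,0,-1]
    - [0,0,-14,0,0,0,-1]
    - [0,0,0,0,0,0,-1]

```text
time_s: 38.73
eef_pos: [440.7, 358.3, 108.1]
ee_rot: [0.001, 0.597, 0.802, -0.003]
force: [-0.1, -0.4, -0.4]
grip_width: -0.004
```

```bash
python3 -c "
from h import *
need(449,363,105,17)"
```

```text
d [ 8.3  4.7 -3.1] rot [ 0.005 -0.002  0.006] grip -0.004 F [-0.1 -0.4 -0.4] t 38.7333
```

Emit:
play_rows:
  plan:
    - [9,5,-2,0,0,0,-1]
    - [9.5,3,0,0,0,0,-1]
    - [9.5,3,0,0,0,0,-1]
    - [9.5,3,0,0,0,0,-1]
    - [9.5,3,0,0,0,0,-1]

```text
time_s: 39.15
eef_pos: [486.7, 374.1, 109.4]
ee_rot: [-0.0, 0.597, 0.802, -0.007]
force: [-2.7, -1.5, 1.5]
grip_width: -0.001
```

Emit:
play_rows:
  plan:
    - [8,2.4,0,0,0,0,-1]
    - [8,2.4,0,0,0,0,-1]
    - [8,2.4,0,0,0,0,-1]

```text
time_s: 39.4
eef_pos: [511.4, 381.0, 112.9]
ee_rot: [-0.0, 0.597, 0.802, -0.008]
force: [-2.4, -0.6, 1.0]
grip_width: 0.0
```

```bash
python3 -c "
from h import *
need(543,391,105,17); c=cap('wrist','w11')"
```

```text
d [31.6 10.  -7.9] rot [ 0.012 -0.01   0.006] grip 0.0 F [-2.4 -0.6  1. ] t 39.4
```

Emit:
play_rows:
  plan:
    - [7,2.1,-3,0,0,0,-1]
    - [7,2.1,-3,0,0,0,-1]
    - [7,2.1,-2,0,0,0,-1]

```text
time_s: 39.7
eef_pos: [533.5, 387.3, 107.8]
ee_rot: [-0.0, 0.597, 0.802, -0.008]
force: [-3.2, 0.7, 0.6]
grip_width: 0.001
```

Emit:
play_rows:
  plan:
    - [5,1.5,-2,0,0,0,-1]
    - [4,1.2,0,0,0,0,-1]

```text
time_s: 39.87
eef_pos: [542.9, 390.0, 106.1]
ee_rot: [-0.0, 0.597, 0.802, -0.008]
force: [-1.5, -0.4, -0.0]
grip_width: 0.002
```

Emit:
play_rows:
  plan:
    - [3,1,0,0,0,0,-1]
    - [3,1,0,0,0,0,-1]

```text
time_s: 40.03
eef_pos: [548.9, 391.8, 105.7]
ee_rot: [-0.001, 0.597, 0.802, -0.009]
force: [-1.8, -0.4, 0.0]
grip_width: -0.002
```

Emit:
play_rows:
  plan:
    - [3,0.9,0,0,0,0,-1]
    - [3,0.9,0,0,0,0,-1]

```text
time_s: 40.2
eef_pos: [552.1, 392.8, 105.2]
ee_rot: [-0.003, 0.597, 0.802, -0.014]
force: [-26.1, -10.4, 12.0]
grip_width: 0.001
```

Emit:
play_rows:
  plan:
    - [3,0.9,0,0,0,0,-1]

```text
time_s: 40.28
eef_pos: [552.0, 392.8, 105.3]
ee_rot: [-0.006, 0.597, 0.802, -0.019]
force: [-24.5, -10.8, 12.8]
grip_width: -0.001
```

```bash
python3 -c "
from h import *
need(543,391,105,17); cap('wrist','w12')"
```

```text
d [-9.  -1.8 -0.3] rot [ 0.023 -0.031  0.005] grip -0.001 F [-24.5 -10.8  12.8] t 40.2833
```

View pics/w12.png

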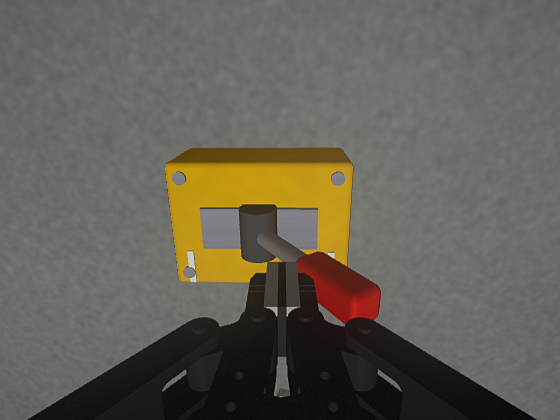

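The force jumped to about 28 N at the stop, and the red lever now leans to +x. I'll back off along the push direction, go up and clear the view.

Emit:
play_rows:
  plan:
    - [-8,-2.4,0,0.01,-0.015,0,-1]
    - [-20,-6,5,0.01,-0.015,0,-1]
    - [-20,-6,20,0,0,0,-1]
    - [-15,0,35,0,0,0,-1]
    - [-25,0,30,0,0,0,-1]

```text
time_s: 40.75
eef_pos: [461.9, 375.2, 190.9]
ee_rot: [-0.001, 0.598, 0.801, -0.006]
force: [1.0, -0.9, 0.8]
grip_width: -0.002
```

Emit:
play_rows:
  plan:
    - [-35,5,15,0,0,0,-1]
    - [-35,10,10,0,0,0,-1]
    - [-35,15,0,0,0,0,-1]
    - [-35,15,0,0,0,0,-1]
    - [0,0,0,0,0,0,-1]

```text
time_s: 41.17
eef_pos: [317.3, 422.1, 227.0]
ee_rot: [0.002, 0.599, 0.801, 0.003]
force: [0.0, -0.3, -0.9]
grip_width: 0.002
```

```bash
python3 look.py; python3 -c "
from h import *
print(sense()['eef_pos'],sense()['force'],sense()['time_s']); t=cap('top','t13'); s=cap('side')
O=np.array([655.1,-202.8]); a=-0.015
for b in blobs(mask(t,'orange'),60):
  r=rectz(t,b,50); d=np.array(r[:2])-O; print('bar bed',d[0]*np.cos(a)+d[1]*np.sin(a),-d[0]*np.sin(a)+d[1]*np.cos(a),r)
P={}
for k in('red','black'):
 for n,c in(('t',t),('s',s)):
  for b in blobs(mask(c,k),10):
   m=cv2.moments(b); print(k,n,round(m['m10']/m['m00'],1),round(m['m01']/m['m00'],1),m['m00'])
A=t['img'][150:260,120:430]; B=s['img'][130:380,120:440]
cv2.imwrite('pics/fin.png',np.vstack([cv2.resize(A,(640,227)),cv2.resize(B,(470,367))]) if 0 else cv2.resize(A,None,fx=2.5,fy=2.5,interpolation=cv2.INTER_CUBIC))
"
```

```text
bed xy [-24.8  34.7] (630.8, -167.7, 64, 43, -88.5)
bed xy [-24.6 104.4] (632.1, -98.0, 64, 43, -88.5)
bed xy [-24.3 174.2] (633.4, -28.3, 64, 43, -88.5)
bed xy [-24.1 245.4] (634.7, 42.9, 66, 43, -88.5)
bed xy [-23.8 315.2] (636.0, 112.7, 66, 43, -88.5)
o (638.2, 167.2, 47, 34, 2.4)
[319.63546077 421.40063196 226.91834408] [1.26734629 0.11259247 0.89948669] 41.2167
bar bed -24.42816639845003 368.3750326588512 (636.2, 165.9, 47, 33, 2.4)
red t 8.4 411.5 124.0
red t 134.5 196.3 48.0
red t 341.0 135.4 296.0
red s 381.6 230.4 499.0
red s 183.4 160.4 45.0
black t 98.7 274.0 69.0
black t 411.8 220.4 15.5
black s 386.3 307.8 103.5
black s 8.1 236.8 521.5
black s 88.8 123.0 1122.0
```

View pics/fin.png

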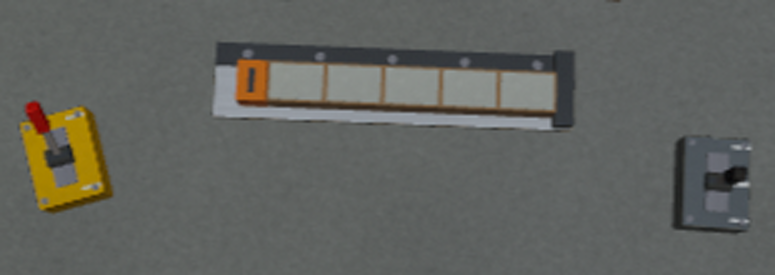

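The top view shows the row tight, the vacuum lever leaning to +x and the toggle upright. The bar's angle reads 2.4° on a coarse mask, so I'll check it from close up with the wrist camera before handing in.

Emit:
play_rows:
  plan:
    - [31,-24,0,0,0,-0.06,-1]
    - [31,-24,0,0,0,-0.06,-1]
    - [31,-24,0,0,0,-0.06,-1]
    - [31,-24,0,0,0,-0.06,-1]
    - [31,-24,0,0,0,-0.06,-1]

```text
time_s: 41.73
eef_pos: [482.9, 296.1, 225.4]
ee_rot: [0.003, 0.716, 0.698, 0.003]
force: [0.0, 1.2, 0.4]
grip_width: -0.002
```

Emit:
play_rows:
  plan:
    - [31,-29,0,0,0,0,-1]
    - [31,-29,0,0,0,0,-1]
    - [31,-29,0,0,0,0,-1]
    - [31,-29,0,0,0,0,-1]
    - [0,0,0,0,0,0,-1]

```text
time_s: 42.15
eef_pos: [608.0, 173.6, 222.1]
ee_rot: [0.004, 0.723, 0.691, 0.002]
force: [0.5, -0.2, -1.0]
grip_width: 0.001
```

```bash
python3 -c "
from h import *
print(sense()['eef_pos'])
t=cap('top');s=cap('side');w=cap('wrist','w14')
for b in blobs(mask(w,'orange'),500): print('bar',rectz(w,b,50))
for b in blobs(mask(w,'white'),1500): print('white',rectz(w,b,50))
p=tri(t,(134.5,196.3),s,(183.4,160.4)); d=p[0]-[537.5,389.5,60]; print('vac',p,np.arctan2(d[0]*.957+d[1]*.287,d[2]))
p=tri(t,(411.8,220.4),s,(386.3,307.8)); d=p[0]-[524,-392,60]; print('tog',p,np.arctan2(d[0],d[2]))
"
```

```text
[607.99676754 173.62646885 222.08545111]
bar (637.1, 168.7, 50, 36, -1.3)
white (636.4, 113.6, 64, 44, 89.0)
white (825.9, 111.4, 86, 84, -2.7)
white (627.1, 159.5, 129, 57, 89.1)
vac (array([572.00982228, 403.17663047, 114.9371835 ]), np.float64(2.670668148512009)) 0.5921033566891946
tog (array([ 523.2457543 , -390.881082  ,  125.80334068]), np.float64(2.765621375933293)) -0.011461616791026117
```

View pics/w14.png

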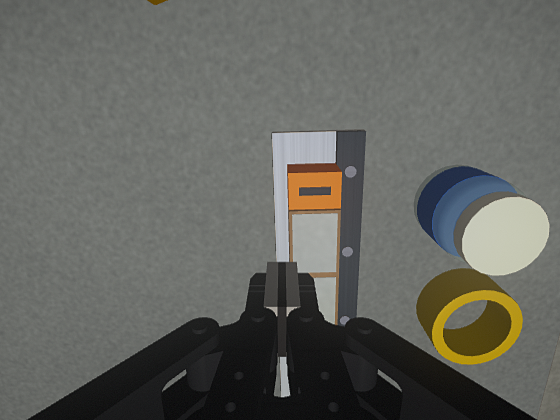

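The wrist view shows the bar square at -1.3° against the bed's -0.9°, sitting against the last blank and the fence. Triangulated, the toggle is at about -0.01 rad and the vacuum lever at about +0.59 rad. The gripper touches nothing, so I'm handing in.

```bash
python3 -c "
from h import *
print(ctrl.finish_job())"
```

```text
the job is handed in; nothing more can be done
None
```

I've handed the job in. The toggle is at centre off, all five blanks and the orange end bar stand in one row from the stop along the fence, and the vacuum lever is on. It took about 42 s of robot time.

**Last checks:**
- **Toggle and vacuum:** by camera, the toggle reads about -0.01 rad and the vacuum lever about +0.59 rad.
- **Row along the bed:** from the top camera, the blanks' centres are at y = 34.7, 104.4, 174.2, 245.4 and 315.2 mm, and the bar's is at 368.4 mm. The ideal values are 35, 105, 175, 245, 315 and 368.
- **Row against the fence:** every piece is at x ≈ -24 to -25 mm, where -25 is ideal.
- **Bystanders:** I gave the ink tub, tape roll and squeegee a wide berth. They look unmoved in the pictures, but I did not measure them all again at the end.

**Two checks disagreed:**
- **Bar angle:** the top camera's coarse mask read +2.4°, while the closer wrist view read -1.3°, against the bed's -0.9°. I trusted the wrist view.
- **Last gap:** the wrist view puts the bar's centre 55 mm from the last blank's, and the contact positions agree. The top camera says 53 mm, which is the flush value. A gap of about 2 mm may therefore remain there, inside the 5 mm allowed.

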